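Scrub out a feeding cup, load the steam steriliser and set its programme dial

ROBOT

A 7-joint arm with a two-finger parallel gripper is mounted at the origin on a cart in front of the work surface, level with it; the furniture and walls round the work are solid. World frame = base frame: x ahead of the robot, y to its left, z up, the work surface at z = 0. Lengths are in m, angles in degrees, forces in N, time in s.
With the tool pointing down it reaches from about 0.425 to 0.875 m from the base axis. Payload 4.7 kg.
Tool frame: the origin (TCP) lies at the very end of the fingers, on their centre line; the grasp point (between the pads) lies 19 mm behind it; z points along the fingers, y is the line along which they close (so a half turn about z gives the same grasp; the last joint's range is limited). The gripper opens to 87 mm and grips with 3 to 60 N. Pads are 19 mm wide; open, the fingers measure 117 mm over their backs; the gripper's body (75 mm by 190 mm) begins 51 mm behind the grasp point.
Start: joints at [75.636, 18.392, -4.016, 83.108, 1.295, 78.541, -3.26], TCP at [0.17, -0.627, 0.223] pointing down, gripper open.
Joint ranges: [-163.93, 163.93], [-17.29, 119.83], [-79.2, 71.16], [3.27, 140.29], [-89.18, 269.18], [5.43, 117.66], [-154.24, 154.24]. Speed limits (degrees/s): [147.25, 147.25, 180, 180, 180, 180, 180].

INTERFACE

Orientations are given as [roll, pitch, yaw] about the fixed x, y, z axes, in that order (R = Rz(yaw) Ry(pitch) Rx(roll)).
In Python, from cell import telemetry, cams, env gives the robot as it stands.
- The arm moves only by the tool arm_command, never from a script. Its argument "series" is text: rows parted by semicolons, each of 5 numbers parted by spaces: the shift along the tool's x, y, z in mm, then the turn about the tool's z in rad, then the closure in counts, from 0 (fully open) to 255 (shut). A call has 1 to 20 rows; each row shifts and turns the commanded pose from where the row before left it, along the tool's axes as they then stand; what a row does not reach is not made up. A row lasts 1/12 s, in which the tool goes at most 41.7 mm and 7.16 degrees, less where a joint would pass 70% of its speed; a pose out of reach is approached as far as the arm can. A call is refused whole if a number of a shift passes 41.7 or a number of a turn 0.125, either way. A call with a gripper value outside its range is refused whole. The fingers move at their own pace and stop on an object; "squeeze" is the grip in N (left out, the last holds). Time passes only in rows, so rows that do not move let the fingers close. It gives the time, the measured TCP pose, the force, the opening and the grip force at its end, in the units of the state.
- telemetry.get_obs(): the state, without advancing time (a new reading comes with each control period).
- cams.read_camera(name): name is "scene" or "top" or "wrist"; returns the picture (384x512x3 uint8, blue, green, red); there is no depth.
- cams.calibration(name): a dict with "K" (3x3 intrinsics, pixels), "origin" and "rotation" of the camera in the world; the wrist camera has in their place "hand_eye" (4x4, takes a point from camera to tool coordinates, whose origin is the TCP and whose axes are the flange's). Camera axes: x right, y down, z forward; pixel columns grow to the right and rows downward; lengths in m; the calibration is good to about 2 mm. A picture is of the moment at which its call begins: read the wrist's pose just before it. calibration takes no time and is no camera call.
- env.sign_off(): hands the job in; it is judged then, once.
The state is a dict: "time_s": time; "qpos": joint angles; "joint_velocities": joint speeds; "effort": joint torques, N m; "tool_pos": TCP position; "tool_rot": TCP orientation; "force": force on the tool from outside, world axes, zero at the start; "wrist_torque": the same for the moment, N m; "grip_width": finger opening in m; "grasp_force": force on a finger pad.
Only numpy, scipy, OpenCV 4.12 (cv2) and the standard library are available. Lean on these libraries where they do the work, as an engineer would, in place of code of your own. Each camera call takes 0.05 s, during which the arm holds its last target. There are 200 camera calls.

TASK

Scrub out the used feeding cup, the one with the orange name band: inside it, move the tip of the bottle brush down to the bottom and up to the neck three times, and when done put the brush back upright in its stand. Stand that cup and the one or two rinsed ones upright on the steriliser's tray and put the clear cover squarely over them. Only once the cover is on, turn the programme dial to its sixth click position, the orange dot; leave the salt shaker and the spice jar alone.

Things in the scene. Friction and masses are not known exactly. Their poses are not given: they have to be found in the camera images.
- cup_1: the used cup: clear plastic feeding cup without its cap, 60 mm in diameter up to 80 mm, then a neck 53 mm across up to its mouth at 100 mm; the mouth is 48 mm wide inside, the inner floor is 6 mm above the underside; hold it round the body, about 68 mm up. Origin: centre of the underside, z up. An orange name band, 12 mm high, runs round it near the foot. About 90 g.
- cup_2: a rinsed cup, like the used one but with no band: clear plastic feeding cup without its cap, 60 mm in diameter up to 80 mm, then a neck 53 mm across up to its mouth at 100 mm; the mouth is 48 mm wide inside, the inner floor is 6 mm above the underside; hold it round the body, about 68 mm up. Origin: centre of the underside, z up. May be absent.
- cup_3: a rinsed cup, like the used one but with no band: clear plastic feeding cup without its cap, 60 mm in diameter up to 80 mm, then a neck 53 mm across up to its mouth at 100 mm; the mouth is 48 mm wide inside, the inner floor is 6 mm above the underside; hold it round the body, about 68 mm up. Origin: centre of the underside, z up. May be absent.
- brush: bottle brush, 208 mm long, about 60 g: white bristle head (rigid core 30 mm across, 0 to 78 mm from the tip, the foot chamfered), thin steel stem, green round handle 21 mm across from 113 to 208 mm. It stands upright, loose, head down in its stand. Origin: the tip of the head; z runs from the tip along the handle (up).
- brush_grip (a point): a good place to grip the brush: on the axis of its handle, 165 mm from the tip
- brush_stand: white fixed tube stand, 82 mm tall, foot 64 mm across, the hole is about 44 mm wide inside at its narrowest, its floor 6 mm above the underside. Origin: centre of the underside, z up.
- steriliser: white steam steriliser, fixed. Origin: under the centre of its round part, z up. Round base 188 mm across, rim face at z = 30 mm; on it a grey round tray (floor, where cups stand, at z = 36 mm) within a wall 159 mm across outside, 153 inside, top at z = 64 mm. Centred 142 mm along its -y axis is the control tower, 92 (x) by 80 (y) by 100 mm tall, the dial on its top.
- place_1 (a point): first of three marked places for cups on the tray: centre of a ring mark, on the tray's floor (each 42 mm from the tray's centre, 73 mm from one another)
- place_2 (a point): second marked place for a cup on the tray
- place_3 (a point): third marked place for a cup on the tray
- cover: clear round cover, open below, 177 mm across outside, 171 inside, 120 mm tall without its knob, about 180 g; a white knob 32 mm across from 136 to 154 mm stands on its top. It goes round the tray's wall (6 mm play all round) and rests on the rim face: its origin is then 30 mm above the steriliser's. Origin: centre of its open lower edge, z up.
- cover_knob (a point): middle of the cover's knob, 144 mm above its lower edge: grip here
- dial (a joint): programme dial, rad, grows clockwise seen from above, upright axis. Eight click positions 0.5236 rad (30 degrees) apart, 0 to 3.665, each with a dot on the tower (dots grow clockwise; the sixth, at 2.618, is orange). A sprung ball holds each: about 0.15 N m turns it on, let go it settles in the nearest. Starts in one of the first three. Grip: a bar 14 mm wide, 46 long, rising 34 mm from a round skirt 52 mm across.
- dial_grip (a point): on the dial's axis, at the height to grip its bar (10 mm below the bar's top). The point's x axis runs along the bar, from the pointer end (orange line) to the other; grip across its y axis.
- salt: salt shaker, 44 mm across and 90 mm tall, near left corner of the worktop, not to be disturbed
- spice_jar: spice jar with a red cap, 45 mm across and 106 mm tall, behind the steriliser, by the raised bar that bounds the worktop at the left (its edge at y = 0.23, its top at z = 0.21), not to be disturbed
Not all that is in view belongs to the job. Several things have the shape of the brush; the one meant has the colours described above.

How it is judged (in metres and radians):
On the way, in this order (a step that is already met when the one before it is completed fails the run):
1. first stroke: the brush tip is down near the floor of the banded cup (horizontal distance between brush and cup_1 below 0.022 m and z of brush in the frame of cup_1 between -0.002 and 0.02 m), for 0.05 s.
2. first stroke: the brush is pulled up to the cup's neck (horizontal distance between brush and cup_1 below 0.022 m and z of brush in the frame of cup_1 between 0.055 and 0.11 m), for 0.05 s.
3. second stroke: the brush tip is down near the floor of the banded cup (all of step 1), for 0.05 s.
4. second stroke: the brush is pulled up to the cup's neck (all of step 2), for 0.05 s.
5. third stroke: the brush tip is down near the floor of the banded cup (all of step 3), for 0.05 s.
6. third stroke: the brush is pulled up to the cup's neck (all of step 4), for 0.05 s.
7. every cup stands upright on the steriliser's tray and the cover is seated over them (horizontal distance between each of cup_1, cup_2, cup_3 and steriliser below 0.055 m and z of cup_1 in the frame of steriliser between 0.03 and 0.042 m and angle between each of cup_1, cup_2, cup_3's own z axis and vertical below 0.1 rad and z of cup_2 in the frame of steriliser between 0.03 and 0.042 m and z of cup_3 in the frame of steriliser between 0.03 and 0.042 m and horizontal distance between cover and steriliser below 0.012 m and z of cover in the frame of steriliser between 0.024 and 0.034 m and angle between cover's own z axis and vertical below 0.04 rad), for 0.3 s.
8. with the cover on, the dial rests in the sixth click position, at the orange dot (horizontal distance between cover and steriliser below 0.012 m and z of cover in the frame of steriliser between 0.024 and 0.034 m and angle between cover's own z axis and vertical below 0.04 rad and value of joint dial between 2.468 and 2.768 rad), for 0.3 s.
At the end, for the whole second after the job is handed in: All cups upright on the tray (within 55 mm of its centre); cover seated over them (12 mm of centre, edge at most 4 mm off the rim face, level); dial within 0.15 rad of the sixth click position; brush upright in its stand (tip within 22 mm of its axis, leaning under 0.4 rad); all at rest (all of step 8 and horizontal distance between each of cup_1, cup_2, cup_3 and steriliser below 0.055 m and z of cup_1 in the frame of steriliser between 0.03 and 0.042 m and angle between each of cup_1, cup_2, cup_3's own z axis and vertical below 0.1 rad and z of cup_2 in the frame of steriliser between 0.03 and 0.042 m and z of cup_3 in the frame of steriliser between 0.03 and 0.042 m and horizontal distance between brush and brush_stand below 0.022 m and z of brush in the frame of brush_stand below 0.03 m and angle between brush's own z axis and vertical below 0.4 rad and linear speed of each of cover, brush, cup_1, cup_2, cup_3 below 0.03 m/s and velocity of joint dial below 0.2 rad/s); the robot touches nothing.
It fails at once if the salt shaker is moved more than 5 cm (distance of salt from where it was at the start of the episode above 0.05 m).
It fails at once if the spice jar is moved more than 5 cm (distance of spice_jar from where it was at the start of the episode above 0.05 m).
Of cup_2, cup_3 only 1 to 2 are there at a start; the rules pass over those that are not, and their reading is None.
At some moment in a run one of cup_1, cup_2, cup_3 may be knocked a few centimetres aside while the robot is not near it.
It also fails if it takes over 210 s, if anything falls off the work surface, if the arm or the gripper's body presses on something with over 40 N, if the wrist force passes 120 N, or if a joint passes its speed limit or range.

## Working session

There is one attempt and no reset: what is moved stays moved. The work goes in short steps, Python scripts to look and compute and a tool call to move; the robot and the scene stay as the last step left them, time stands still between calls to the robot, and variables do not carry over. Pictures are saved under pics/ and viewed, at most 17 in all, crops included, and the job is handed in when it is done.

Besides the shell and the picture viewer there is one more tool, called after "Emit:" as a command line: name --argument value ..., lists and objects as JSON in quotes. arm_command: Moves the arm, as the interface text tells. Its arguments: {"type":"object","properties":{"series":{"type":"string"},"squeeze":{"type":"number"}},"required":["series"]}

```bash
ls; mkdir -p pics
python3 - <<'E'
from cell import telemetry,cams,env
import cv2,numpy as np
o=telemetry.get_obs();print({k:np.round(v,3) for k,v in o.items()})
for n in ["scene","top","wrist"]:
    c=cams.calibration(n);print(n,{k:np.round(np.array(v),4).tolist() for k,v in c.items()})
    cv2.imwrite(f"pics/{n}0.png",cv2.resize(cams.read_camera(n),(800,600),interpolation=cv2.INTER_CUBIC))
E
```

```text
pics
{'time_s': np.float64(0.0), 'qpos': array([75.637, 18.438, -4.017, 83.175,  1.297, 78.542, -3.262]), 'joint_velocities': array([-0.071, -0.011, -0.031,  0.107,  0.023,  0.012, -0.099]), 'effort': array([-0.0000e+00, -4.9129e+01, -4.0400e-01, -3.1253e+01, -6.4000e-02,
        4.4000e-02,  0.0000e+00]), 'tool_pos': array([ 0.17 , -0.627,  0.221]), 'tool_rot': array([-1.7989e+02,  8.0000e-03,  1.5172e+01]), 'force': array([ 0.411, -0.96 ,  1.314]), 'wrist_torque': array([-0.048,  0.018, -0.026]), 'grasp_force': np.float64(0.0), 'grip_width': np.float64(0.088)}
scene {'K': [[380.821, 0.0, 253.7936], [0.0, 380.821, 189.7597], [0.0, 0.0, 1.0]], 'origin': [0.2106, 0.59, 0.8334], 'rotation': [-135.3415, -0.6843, -151.794]}
top {'K': [[374.3336, 0.0, 265.1655], [0.0, 374.3336, 189.6976], [0.0, 0.0, 1.0]], 'origin': [0.457, -0.0151, 1.0657], 'rotation': [-175.373, 1.2363, -91.2015]}
wrist {'K': [[295.3817, 0.0, 262.6141], [0.0, 295.3817, 190.279], [0.0, 0.0, 1.0]], 'hand_eye': [[-0.0007, -0.9568, -0.2906, 0.0798], [1.0, -0.0011, 0.0011, 0.0002], [-0.0014, -0.2906, 0.9568, -0.1622], [0.0, 0.0, 0.0, 1.0]]}
```

View pics/top0.png

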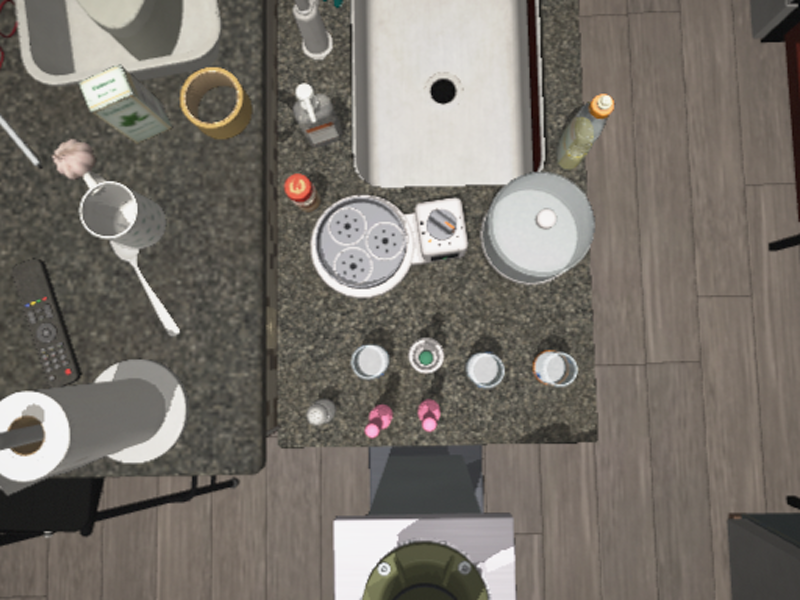

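View pics/scene0.png

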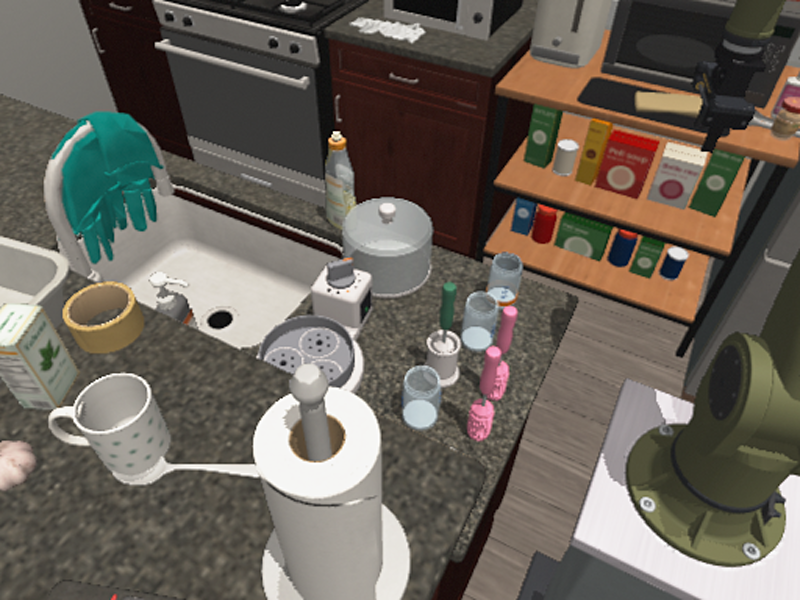

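The top view (800 px) shows the banded cup at (555,368), the clear cups at (371,361) and (486,370), and the green brush in its stand at (427,355). The steriliser tray is at (362,245) with the dial at (441,222), and the cover knob is at (546,217). The salt is at (320,412), and the pink decoy brushes are at (378,420) and (430,413).

```bash
cat > h.py <<'E'
from cell import telemetry,cams,env
import cv2,numpy as np
from scipy.spatial.transform import Rotation as Ro
def pose(n):
    c=cams.calibration(n)
    if n=="wrist":
        o=telemetry.get_obs();T=np.eye(4);T[:3,:3]=Ro.from_euler('xyz',o['tool_rot'],degrees=True).as_matrix();T[:3,3]=o['tool_pos']
        T=T@np.array(c['hand_eye']);return np.array(c['K']),T[:3,3],T[:3,:3]
    return np.array(c['K']),np.array(c['origin']),Ro.from_euler('xyz',c['rotation'],degrees=True).as_matrix()
def plane(P,u,v,z):
    K,o,R=P;d=R@np.linalg.inv(K)@[u,v,1.];return o+d*(z-o[2])/d[2]
def proj(P,p):
    K,o,R=P;q=K@(R.T@(np.array(p)-o));return q[:2]/q[2]
def tri(P1,a,P2,b):
    A=[];B=[]
    for (K,o,R),u in((P1,a),(P2,b)):
        d=R@np.linalg.inv(K)@[u[0],u[1],1.];d/=np.linalg.norm(d);M=np.eye(3)-np.outer(d,d);A.append(M);B.append(M@o)
    return np.linalg.solve(sum(A),sum(B))
def blobs(img,lo,hi,amin=15):
    m=cv2.inRange(cv2.cvtColor(img,cv2.COLOR_BGR2HSV),lo,hi)
    n,l,s,c=cv2.connectedComponentsWithStats(m)
    return [(np.round(c[i],1).tolist(),s[i].tolist()) for i in range(1,n) if s[i][4]>=amin]
def look(n,name,crop=None,f=None):
    P=pose(n);im=cams.read_camera(n);cv2.imwrite(f"pics/{name}_raw.png",im)
    if crop: im=im[crop[1]:crop[3],crop[0]:crop[2]]
    f=f or min(800/im.shape[1],600/im.shape[0]);cv2.imwrite(f"pics/{name}.png",cv2.resize(im,None,fx=f,fy=f,interpolation=cv2.INTER_CUBIC));return P
E
python3 - <<'E'
from h import *
T=pose("top");S=pose("scene");k=.64
t=cv2.imread("pics/top0.png");s=cv2.imread("pics/scene0.png")
for nm,lo,hi in(("green",(60,80,40),(90,255,200)),("orange",(5,140,120),(18,255,255))):
    print(nm,"top",blobs(t,lo,hi),"\n  scene",blobs(s,lo,hi))
for nm,u,z in(("cupL top",(371,361),.1),("cupR",(486,370),.1),("cup1",(562,369),.1),("brush",(427,357),.21),("tray",(362,243),.05),("p1",(348,227),.036),("p2",(385,240),.036),("p3",(353,266),.036),("knob",(546,217),.154),("dial",(443,222),.14),("salt",(320,412),.07),("jar",(299,188),.1)):
    print(nm,plane(T,u[0]*k,u[1]*k,z).round(3))
for nm,a,b in(("knob",(546,217),(387,211)),("dialtop",(443,222),(342,268)),("brushtop",(427,357),(448,288))):
    print(nm,tri(T,np.array(a)*k,S,np.array(b)*k).round(3))
print(proj(T,[.457,0,0])/k)
E
```

```text
green top [([337.4, 2.9], [334, 0, 9, 8, 55]), ([425.4, 357.3], [419, 351, 13, 14, 134])] 
  scene [([548.4, 109.6], [543, 108, 11, 5, 15]), ([107.4, 178.5], [51, 111, 112, 153, 10102]), ([557.9, 120.4], [555, 112, 7, 19, 47]), ([535.3, 152.2], [525, 134, 21, 33, 219]), ([552.4, 144.7], [551, 140, 4, 12, 17]), ([712.5, 157.9], [711, 154, 4, 8, 15]), ([714.2, 190.8], [690, 161, 52, 55, 251]), ([568.2, 219.2], [561, 213, 17, 13, 59]), ([584.9, 223.4], [580, 221, 10, 6, 27]), ([558.9, 237.3], [556, 227, 7, 19, 46]), ([602.5, 242.6], [591, 227, 19, 33, 113]), ([651.6, 242.6], [640, 236, 24, 15, 76]), ([643.8, 266.2], [631, 252, 29, 25, 121]), ([447.5, 304.7], [441, 282, 15, 47, 515]), ([366.1, 308.6], [365, 306, 4, 6, 16])]
orange top [([596.9, 111.6], [590, 98, 20, 21, 128]), ([316.4, 128.2], [308, 126, 18, 6, 25]), ([295.9, 185.8], [285, 174, 24, 24, 253])] 
  scene [([553.3, 78.8], [497, 31, 115, 81, 3253]), ([778.0, 88.9], [756, 67, 42, 50, 406]), ([650.8, 85.8], [613, 77, 85, 18, 292]), ([653.0, 123.2], [599, 109, 108, 31, 504]), ([624.7, 191.8], [494, 114, 257, 140, 9200]), ([762.2
[... 181 characters left out ...]
37, 204, 4, 8, 15]), ([526.0, 244.8], [485, 206, 79, 67, 1950]), ([639.6, 280.3], [556, 227, 153, 94, 5083]), ([629.7, 235.6], [625, 235, 11, 2, 17]), ([507.4, 302.8], [499, 297, 18, 9, 52]), ([187.1, 319.2], [184, 315, 7, 9, 26]), ([8.3, 352.9], [0, 352, 17, 3, 31])]
cupL top [0.431 0.078 0.1  ]
cupR [ 0.412 -0.111  0.1  ]
cup1 [ 0.411 -0.234  0.1  ]
brush [ 0.438 -0.015  0.21 ]
tray [0.636 0.095 0.05 ]
p1 [0.668 0.121 0.036]
p2 [0.643 0.055 0.036]
p3 [0.597 0.113 0.036]
knob [ 0.652 -0.207  0.154]
dial [ 0.651 -0.045  0.14 ]
salt [0.346 0.168 0.07 ]
jar [0.724 0.195 0.1  ]
knob [ 0.653 -0.21   0.14 ]
dialtop [ 0.653 -0.046  0.125]
brushtop [ 0.438 -0.015  0.205]
[418.64698215 343.90704359]
```

Emit:
arm_command --series "0 0 -12 -0.1187 0;0 0 -12 -0.1187 0;0 0 -12 -0.1187 0;0 0 -12 -0.1187 0;0 0 -12 -0.1187 0;0 0 -12 -0.1187 0;0 0 -12 -0.1187 0;0 0 -12 -0.1187 0;0 0 -12 -0.1187 0;0 0 -12 -0.1187 0;0 0 -12 -0.1187 0;0 0 0 0 0" --squeeze 20

```text
time_s: 1.15
tool_pos: [0.1703, -0.6281, 0.357]
tool_rot: [179.9, 0.2, 90.1]
force: [-0.4, 0.0, -0.2]
grip_width: 0.0872
grasp_force: 0.0
```

Emit:
arm_command --series "30 27 0 0 0;30 27 0 0 0;30 27 0 0 0;30 27 0 0 0;30 27 0 0 0;30 27 0 0 0;30 27 0 0 0;30 27 0 0 0;30 27 0 0 0;30 27 0 0 0;38 0 0 0 0;38 0 0 0 0;38 0 0 0 0;38 0 0 0 0;38 0 0 0 0;38 0 0 0 0;0 0 0 0 0;0 0 0 0 0;0 0 0 0 0"

```text
time_s: 2.73
tool_pos: [0.4399, -0.1001, 0.354]
tool_rot: [-180.0, 0.0, 89.8]
force: [0.6, -0.8, -0.1]
grip_width: 0.0875
grasp_force: 0.0
```

Run:
```python
from h import *
o=telemetry.get_obs();print(o['time_s'],o['tool_pos'],o['tool_rot'],o['qpos'])
P=look("wrist","w1")
for nm,p in(("brushtop",(.438,-.015,.212)),("cupL",(.431,.078,.1)),("cupR",(.412,-.111,.1)),("cup1",(.411,-.234,.1)),("knob",(.652,-.207,.154))): print(nm,proj(P,p)*800/512)
```

```text
2.7333 [ 0.43990041 -0.10008355  0.35402969] [-1.79967319e+02  4.72915577e-02  8.98438112e+01] [ 52.67747326  -8.15674086 -37.8940695   95.41884524  -4.94605914
  91.05000329  14.82004485]
brushtop [407.1502921  147.33151387]
cupL [398.68901479  27.62839764]
cupR [380.25272444 259.3417769 ]
cup1 [382.02432719 380.18008248]
knob [655.2493299  380.11207281]
```

View pics/w1.png

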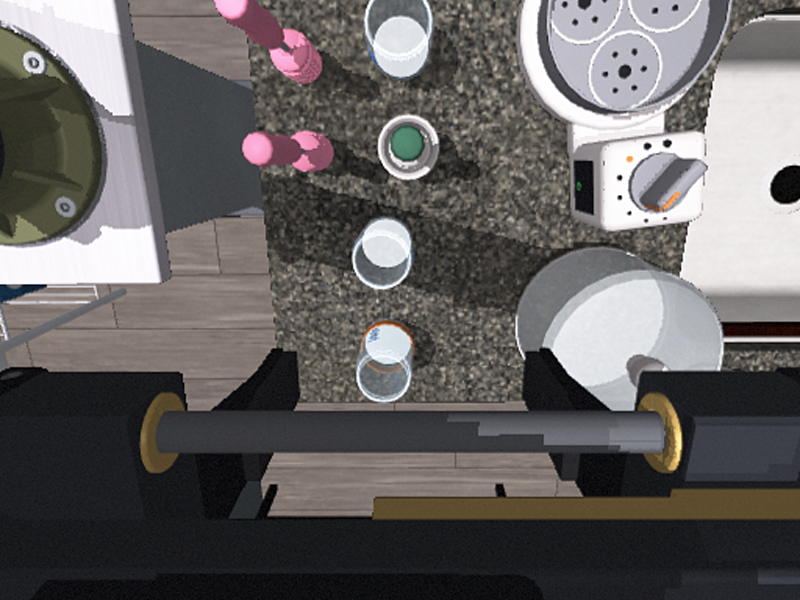

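Wrist view: the green handle is at (407,143) inside its tube at (408,147). The cup mouths are at (383,257) and (384,374), the second one banded, and the knob is at (650,365).

Run:
```python
from h import *
P=pose("wrist");k=.64
g=[b for b in blobs(cv2.imread("pics/w1.png"),(60,80,40),(90,255,200),200)];print(g)
for nm,u,z in(("brush",g[0][0],.212),("stand",(408,147.5),.082),("cupR",(383,259),.1),("cup1",(384.5,372.5),.1),("cup1floor",(388,341),.006),("cupL",(398,22),.1),("pinktopA",(258,148),.2),("pinktopB",(235,5),.2),("dialc",(664,182),.13)): print(nm,plane(P,u[0]*k,u[1]*k,z).round(4))
```

```text
[([407.0, 142.7], [391, 126, 33, 35, 875])]
brush [ 0.438  -0.0128  0.212 ]
stand [ 0.4379 -0.0134  0.082 ]
cupR [ 0.4144 -0.1111  0.1   ]
cup1 [ 0.4134 -0.226   0.1   ]
cup1floor [ 0.4124 -0.231   0.006 ]
cupL [0.4306 0.0815 0.1   ]
pinktopA [ 0.3407 -0.0153  0.2   ]
pinktopB [0.3352 0.0663 0.2   ]
dialc [ 0.646  -0.0419  0.13  ]
```

Emit:
arm_command --series "30 -2 10 0 0;30 0 10 0 0;27 0 20 0 0;0 0 25 0 0;0 0 25 0 0;0 0 25 0 0;0 0 25 0 0;0 0 25 0 0;0 0 17 0 0;0 0 15 0 0;0 0 0 0 0;0 0 0 0 0;0 0 0 0 150;0 0 0 0 200;0 0 0 0 255;0 0 0 0 255;0 0 0 0 255;0 0 0 0 255;0 0 0 0 255;0 0 0 0 255" --squeeze 25

```text
time_s: 4.45
tool_pos: [0.4383, -0.0124, 0.1576]
tool_rot: [180.0, 0.0, 90.0]
force: [0.1, 0.6, 0.9]
grip_width: 0.0417
grasp_force: 0.0
```

Emit:
arm_command --series "0 0 0 0 255;0 0 0 0 255;0 0 0 0 255;0 0 0 0 255;0 0 0 0 255;0 0 0 0 255;0 0 0 0 255;0 0 0 0 255"

```text
time_s: 5.12
tool_pos: [0.4382, -0.0125, 0.1575]
tool_rot: [-180.0, 0.0, 90.0]
force: [0.0, 0.5, -1.2]
grip_width: 0.0208
grasp_force: 25.0
```

Emit:
arm_command --series "0 0 -15 0 255;0 0 -25 0 255;0 0 -25 0 255;0 0 -25 0 255;0 0 -25 0 255;0 0 -25 0 255;0 0 -10 0 255;-20 0 0 0 255;-28 0 0 0 255;-28 0 0 0 255;-28 0 0 0 255;-28 -5 0 0 255;-28 -5 0 0 255;-28 -5 0 0 255;-18 -5 0 0 255;-10 -5 0 0 255;0 0 0 0 255;0 0 0 0 255;0 0 0 0 255"

```text
time_s: 6.7
tool_pos: [0.4138, -0.2266, 0.3074]
tool_rot: [180.0, -0.0, 90.1]
force: [-0.1, 0.7, -0.5]
grip_width: 0.0207
grasp_force: 25.0
```

Run:
```python
from h import *
o=telemetry.get_obs();print(o['time_s'],o['tool_pos'],o['tool_rot'],o['grip_width'],o['qpos'])
P=look("wrist","w2");T=look("top","t2");S=look("scene","s2",(260,100,388,196))
a=cv2.imread("pics/w2.png");b=cv2.resize(cv2.imread("pics/t2_raw.png")[150:300,256:406],(600,600));a=cv2.resize(a,None,fx=.75,fy=.75)
c=cv2.imread("pics/s2.png");b=cv2.resize(b,(350,350));c=cv2.resize(c,(450,338))
m=np.zeros((600,800,3),np.uint8);m[:338,:450]=c;m[:350,450:]=b;w=cv2.imread("pics/w2_raw.png")[120:310,100:412];m[350:,:410]=cv2.resize(w,(410,250));cv2.imwrite("pics/m2.png",m)
p=o['tool_pos'];print(proj(P,p-[0,0,.1515]),proj(P,[.413,-.229,.1]))
```

```text
6.7 [ 0.41384658 -0.22661342  0.30742675] [ 1.79995771e+02 -3.00413536e-02  9.01241335e+01] 0.02073910694891153 [ 58.35356879  -4.51979937 -30.58911169  98.38487959  -2.3339019
  85.52209187  28.14944347]
[262.70607419 176.36038672] [261.99941783 167.38661695]
```

View pics/m2.png

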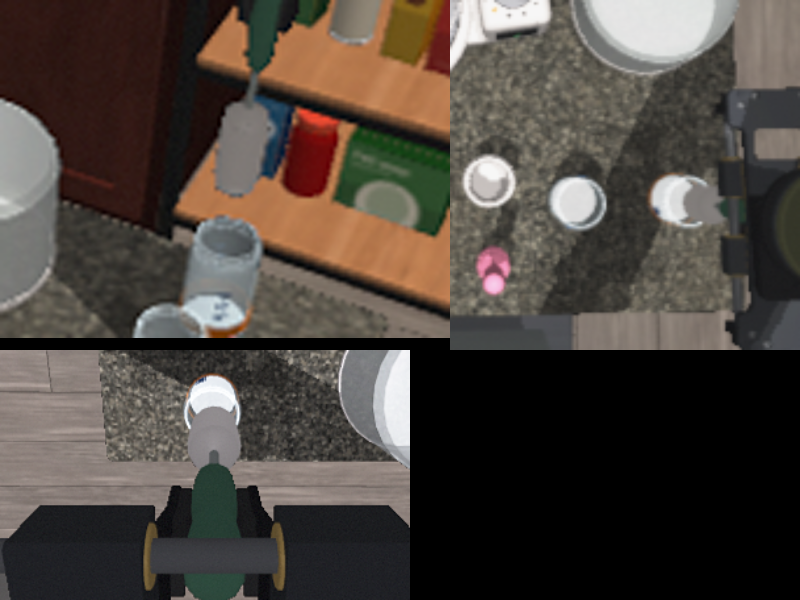

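The brush hangs straight, with its head (218,160) just behind the banded cup's mouth (225,240) in the scene crop. I'll check the cup's y from its far foot edge, at raw wrist row about 138.

Run:
```python
from h import *
P=pose("wrist");T=pose("top");im=cv2.imread("pics/w2_raw.png")
for y in(-.226,-.229,-.232): print(y,proj(P,[.413,y+.03,0]),proj(P,[.413,y+.03,.015]))
print(im[130:160:1,262].tolist())
print("band w",[b for b in blobs(im,(4,100,80),(20,255,255),6)])
t=cv2.imread("pics/t2_raw.png");bt=[b for b in blobs(t,(4,90,70),(20,255,255),4) if b[0][1]>200];print(bt)
for y in(-.226,-.229,-.232): print(proj(T,[.413,y+.03,.0]),proj(T,[.413,y+.03,.015]))
print(t[236,325:352].tolist())
```

```text
-0.226 [262.10458343 132.48914397] [262.09631274 133.52768118]
-0.229 [262.10266414 134.42285622] [262.0943484  135.52099545]
-0.232 [262.10075208 136.34927813] [262.0923917  137.50655563]
[[38, 40, 40], [33, 36, 37], [34, 33, 36], [39, 42, 43], [42, 40, 41], [35, 35, 36], [38, 39, 36], [34, 44, 59], [42, 76, 120], [123, 134, 164], [235, 229, 224], [243, 237, 232], [241, 236, 232], [242, 237, 233], [243, 238, 234], [242, 237, 231], [243, 238, 233], [248, 243, 239], [253, 251, 249], [249, 244, 241], [255, 254, 254], [253, 251, 249], [240, 237, 234], [241, 237, 233], [240, 236, 232], [240, 236, 231], [241, 236, 232], [241, 236, 232], [240, 235, 232], [241, 235, 232]]
band w [([500.8, 3.4], [497, 0, 10, 9, 38]), ([484.4, 13.3], [475, 9, 20, 10, 67]), ([262.4, 142.4], [244, 138, 37, 16, 56]), ([242.1, 152.9], [241, 150, 3, 6, 7]), ([212.9, 276.7], [209, 252, 11, 51, 289]), ([312.4, 277.4], [306, 252, 11, 51, 290]), ([281.1, 323.8], [108, 313, 323, 19, 4524])]
[([345.3, 228.7], [340, 224, 16, 14, 24]), ([343.2, 241.8], [342, 240, 4, 5, 6]), ([15.4, 269.0], [10, 267, 13, 5, 35]), ([18.9, 287.0], [9, 283, 18, 8, 36])]
[337.80784172 234.30067881] [338.73555844 234.50635116]
[338.87618142 234.27908571] [339.81930933 234.4844594 ]
[339.94464152 234.25749018] [340.90318412 234.46256514]
[[36, 38, 40], [48, 52, 55], [60, 67, 71], [54, 61, 63], [48, 53, 54], [47, 51, 53], [46, 50, 52], [44, 48, 50], [43, 47, 48], [48, 53, 55], [49, 53, 55], [44, 49, 51], [45, 49, 52], [43, 47, 49], [42, 45, 45], [46, 57, 69], [76, 98, 124], [158, 168, 182], [220, 220, 217], [221, 220, 217], [221, 219, 217], [223, 221, 219], [232, 231, 229], [241, 241, 239], [239, 239, 238], [219, 219, 218], [219, 218, 218]]
```

Emit:
arm_command --series "-4 0 0 0 255;0 0 20 0 255;0 0 20 0 255;0 0 15 0 255;0 0 15 0 255;0 0 0 0 255;0 0 0 0 255"

```text
time_s: 7.43
tool_pos: [0.413, -0.2322, 0.2373]
tool_rot: [-179.9, -0.0, 90.0]
force: [0.1, 0.6, 0.6]
grip_width: 0.0203
grasp_force: 25.0
```

Emit:
arm_command --series "0 0 20 0 255;0 0 20 0 255;0 0 20 0 255;0 0 12 0 255;0 0 0 0 255;0 0 0 0 255;0 0 0 0 255"

```text
time_s: 8.02
tool_pos: [0.4142, -0.2329, 0.1671]
tool_rot: [179.9, 0.1, 90.0]
force: [-0.3, -1.1, -0.5]
grip_width: 0.0206
grasp_force: 25.0
```

Run:
```python
from h import *
look("scene","s3",(270,110,370,200));print(telemetry.get_obs()['force'])
```

```text
[-0.32013765  0.04289859 -0.80361031]
```

View pics/s3.png

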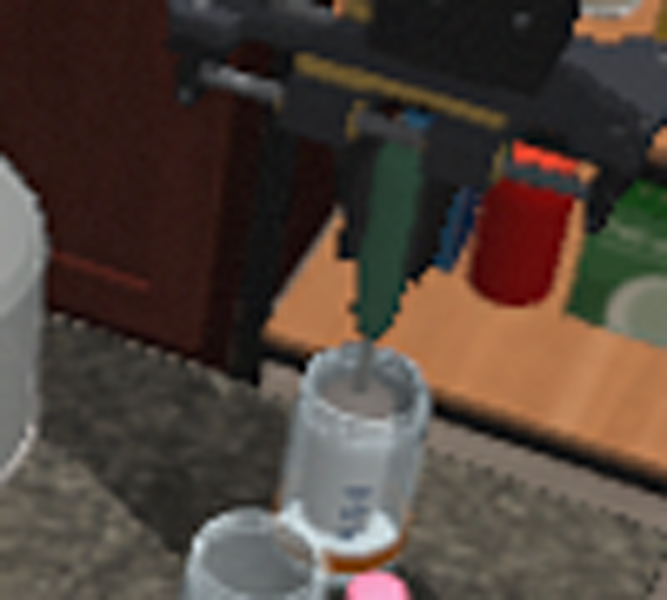

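The head is inside the banded cup at (360,450). Strokes next.

Emit:
arm_command --series "0 0 4 0 255;0 0 0 0 255;0 0 0 0 255;0 0 -22 0 255;0 0 -22 0 255;0 0 -22 0 255;0 0 0 0 255;0 0 0 0 255;0 0 0 0 255;0 0 22 0 255;0 0 22 0 255;0 0 22 0 255;0 0 0 0 255;0 0 0 0 255;0 0 0 0 255;0 0 -22 0 255;0 0 -22 0 255;0 0 -22 0 255;0 0 0 0 255;0 0 0 0 255"

```text
time_s: 9.73
tool_pos: [0.4143, -0.233, 0.2297]
tool_rot: [179.8, 0.2, 90.0]
force: [0.3, -0.4, -0.6]
grip_width: 0.0202
grasp_force: 25.0
```

Emit:
arm_command --series "0 0 0 0 255;0 0 22 0 255;0 0 22 0 255;0 0 22 0 255;0 0 0 0 255;0 0 0 0 255;0 0 0 0 255;0 0 0 0 255"

```text
time_s: 10.4
tool_pos: [0.4138, -0.2328, 0.1627]
tool_rot: [179.9, 0.1, 90.0]
force: [0.1, -0.2, -0.4]
grip_width: 0.0206
grasp_force: 25.0
```

Emit:
arm_command --series "0 0 -22 0 255;0 0 -22 0 255;0 0 -22 0 255;0 0 0 0 255;0 0 0 0 255;0 0 0 0 255;0 0 0 0 255;0 0 -20 0 255;0 0 -25 0 255;0 0 -30 0 255;0 0 0 0 255"

```text
time_s: 11.32
tool_pos: [0.4151, -0.2333, 0.3071]
tool_rot: [179.7, 0.2, 90.0]
force: [1.1, 0.9, -0.4]
grip_width: 0.0199
grasp_force: 25.0
```

Emit:
arm_command --series "15 4 0 0 255;28 5 0 0 255;28 5 0 0 255;28 5 0 0 255;28 4 0 0 255;28 0 0 0 255;28 0 0 0 255;23 0 0 0 255;14 0 0 0 255;0 0 0 0 255;0 0 0 0 255;0 0 25 0 255;0 0 25 0 255;0 0 0 0 255;0 0 0 0 255"

```text
time_s: 12.57
tool_pos: [0.4353, -0.0138, 0.2516]
tool_rot: [-179.8, -0.0, 89.9]
force: [0.1, 0.4, -0.0]
grip_width: 0.0203
grasp_force: 25.0
```

Run:
```python
from h import *
look("scene","s4",(230,150,330,240));o=telemetry.get_obs();print(o['tool_pos'],o['tool_rot'])
look("top","t4")
```

```text
[ 0.43629047 -0.01354551  0.2528802 ] [-1.79977220e+02 -2.29247044e-02  8.98821133e+01]
```

View pics/s4.png

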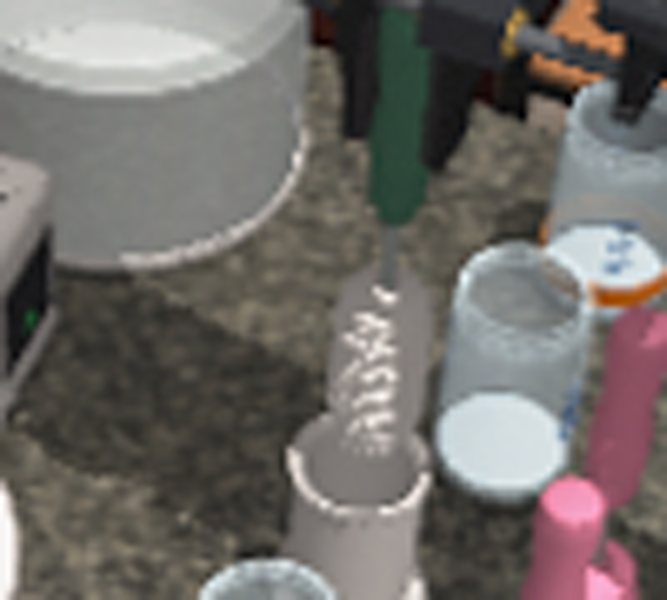

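The head is centred over the tube mouth at (355,450). I'll lower it and release.

Emit:
arm_command --series "0 2 10 0 255;0 0 15 0 255;0 0 15 0 255;0 0 15 0 255;0 0 15 0 255;0 0 15 0 255;0 0 7 0 255;0 0 0 0 255;0 0 0 0 255;0 0 2 0 255;0 0 0 0 255"

```text
time_s: 13.58
tool_pos: [0.4389, -0.0125, 0.1592]
tool_rot: [179.9, 0.0, 90.0]
force: [-0.1, 0.7, -0.8]
grip_width: 0.0208
grasp_force: 25.0
```

Emit:
arm_command --series "0 0 0 0 0;0 0 0 0 0;0 0 0 0 0;0 0 0 0 0;0 0 0 0 0;0 0 0 0 0;0 0 0 0 0;0 0 0 0 0;0 0 -15 0 0;0 0 -25 0 0;0 0 -25 0 0;0 0 -25 0 0;0 0 -30 0 0;0 0 -30 0 0;0 0 -30 0 0;0 0 0 0 0;0 0 0 0 0"

```text
time_s: 15.0
tool_pos: [0.4392, -0.0124, 0.34]
tool_rot: [179.8, 0.1, 90.0]
force: [-1.0, -0.5, -0.1]
grip_width: 0.0869
grasp_force: 0.0
```

Run:
```python
from h import *
o=telemetry.get_obs();print(o['time_s'],o['tool_pos'],o['tool_rot'],o['qpos'])
P=look("wrist","w5")
```

```text
15.0 [ 0.43917608 -0.01240009  0.33995433] [1.79822557e+02 5.50107057e-02 8.99902518e+01] [ 49.6084421  -11.11206032 -43.47415588  98.25758404  -7.58604941
  89.67292599   6.68491831]
```

View pics/w5.png

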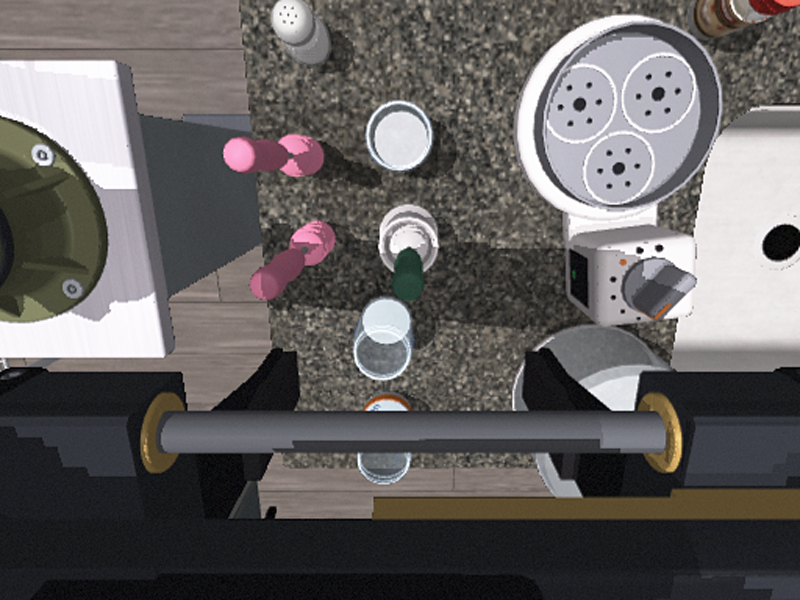

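The brush is standing in its tube at (407,245). Cup L's mouth is at (399,135), and the tray ring centres are at (580,104), (658,94) and (619,168).

Run:
```python
from h import *
P=pose("wrist");k=.64;T=pose("top")
for nm,u,z in(("cupLmouth",(399,134.5),.1),("cupLfloor",(402,139),.006),("pA",(580,104),.036),("pB",(658,94),.036),("pC",(619,168),.036),("cupR",(383,349),.1),("salt",(292,18),.09),("pink1",(238,155),.2),("pink2",(264,286),.2),("pink1b",(303,155),.05),("dial",(660,288),.13)): print(nm,plane(P,u[0]*k,u[1]*k,z).round(4))
for u in((348,227),(385,240),(353,266)):print("top",plane(T,u[0]*k,u[1]*k,.036).round(4))
```

```text
cupLmouth [0.4292 0.0844 0.1   ]
cupLfloor [0.4301 0.0841 0.006 ]
pA [0.597  0.1138 0.036 ]
pB [0.6685 0.1224 0.036 ]
pC [0.6409 0.0563 0.036 ]
cupR [ 0.4126 -0.1059  0.1   ]
salt [0.3457 0.1712 0.09  ]
pink1 [0.3311 0.0682 0.2   ]
pink2 [ 0.3394 -0.0164  0.2   ]
pink1b [0.3384 0.0686 0.05  ]
dial [ 0.6468 -0.038   0.13  ]
top [0.668  0.1213 0.036 ]
top [0.6428 0.0555 0.036 ]
top [0.5975 0.1132 0.036 ]
```

Emit:
arm_command --series "25 -5 0 0 0;25 -5 0 0 0;25 0 0 0 0;22 0 0 0.111 0;0 0 0 0.125 0;0 0 0 0.125 0;0 0 0 0.125 0;0 0 0 0.125 0;0 0 30 0 0;0 0 30 0 0;0 0 30 0 0;0 0 30 0 0;0 0 30 0 0;0 0 20 0 0;0 0 0 0 0;0 0 0 0 0;0 0 0 0 0"

```text
time_s: 16.47
tool_pos: [0.4286, 0.0847, 0.1692]
tool_rot: [180.0, -0.0, 55.0]
force: [0.9, 0.9, -0.1]
grip_width: 0.0868
grasp_force: 0.0
```

Run:
```python
from h import *
o=telemetry.get_obs();print(o['time_s'],o['tool_pos'],o['tool_rot'],o['qpos'])
P=look("wrist","w6");print(proj(P,[.4295,.0845,.1])*800/512,proj(P,[.4295,.0845,.006])*800/512)
```

```text
16.4667 [0.42862746 0.08467904 0.1691584 ] [ 1.79984575e+02 -2.93937595e-02  5.49811455e+01] [ 52.36793116  -8.01790584 -61.5285064  114.08289701  -7.51400894
  69.88712669 -41.34984551]
[411.44649516 313.34457259] [410.95626754 271.27250984]
```

View pics/w6.png

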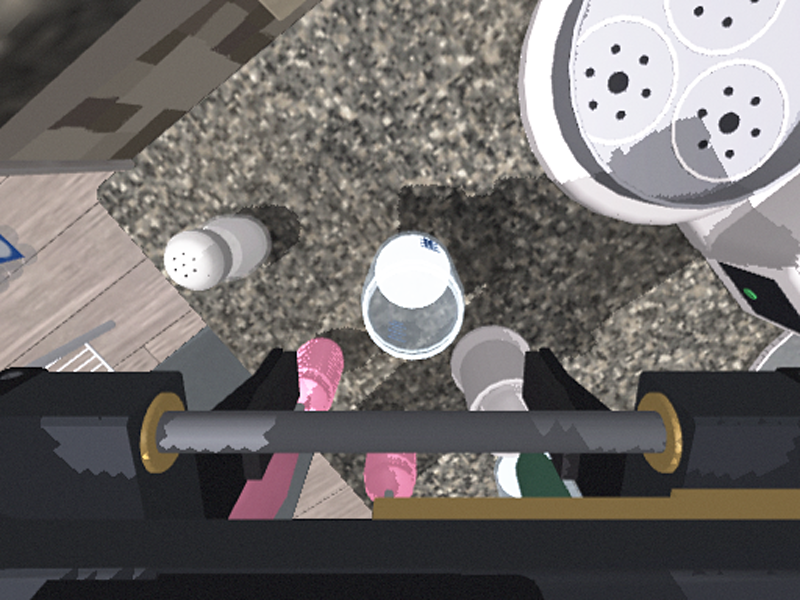

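Cup L's mouth is centred at (413,310), about 1 mm from the prediction.

Emit:
arm_command --series "0 1 25 0 0;0 0 25 0 0;0 0 25 0 0;0 0 20 0 0;0 0 15 0 0;0 0 10 0 0;0 0 0 0 0;0 0 0 0 255;0 0 0 0 255;0 0 0 0 255;0 0 0 0 255;0 0 0 0 255;0 0 0 0 255;0 0 0 0 255;0 0 0 0 255;0 0 0 0 255" --squeeze 15

```text
time_s: 17.85
tool_pos: [0.4296, 0.0838, 0.0491]
tool_rot: [180.0, 0.0, 55.0]
force: [-1.6, -0.3, 5.4]
grip_width: 0.0585
grasp_force: 14.9
```

Emit:
arm_command --series "0 0 -10 0 255;0 0 -20 0 255;0 0 -25 0 255;0 0 -25 0 255;0 0 -25 0 255;0 0 -5 0 255;10 10 0 0 255;20 20 0 0 255;25 26 0 0 255;25 26 0 0 255;25 26 0 0 255;25 26 0 0 255;22 23 0 0 255;16 16 0 0 255;0 0 0 0 255;0 0 0 0 255;0 0 0 0 255"

```text
time_s: 19.27
tool_pos: [0.661, 0.1221, 0.1574]
tool_rot: [-179.9, 0.1, 55.1]
force: [0.9, -0.1, -0.4]
grip_width: 0.0588
grasp_force: 14.9
```

Run:
```python
from h import *
o=telemetry.get_obs();print(o['time_s'],o['tool_pos'],o['tool_rot'],o['qpos'],o['grip_width'])
P=look("wrist","w7")
for p in((.597,.1137),(.668,.122),(.642,.056)):print(proj(P,[*p,.036])*800/512)
```

```text
19.2667 [0.66104276 0.12206728 0.1574269 ] [-1.79851483e+02  1.16963929e-01  5.50859064e+01] [ 27.40296106  35.282418   -58.62173158  82.72539553  30.09068003
  78.92267472 -67.19889818] 0.05882009155158572
[338.75897935 349.78618155]
[419.43803872 280.89404751]
[443.14654105 379.06113678]
```

View pics/w7.png

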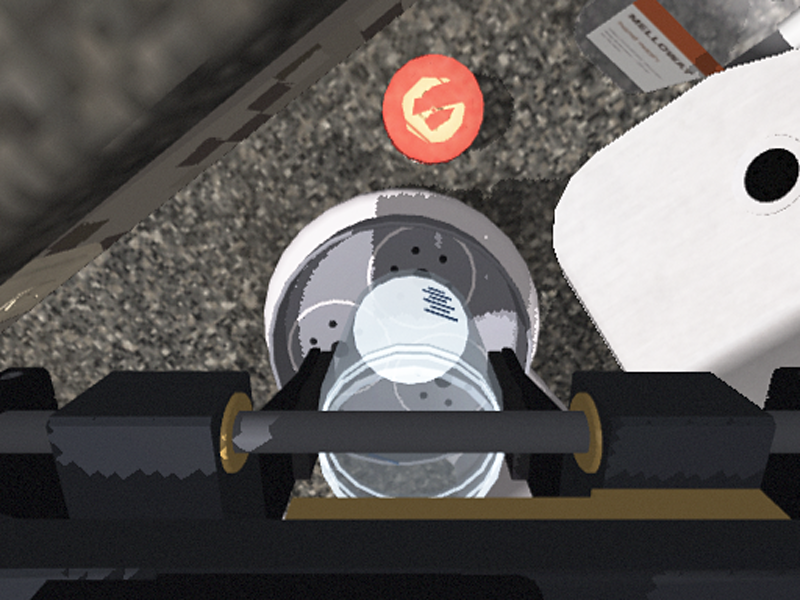

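Ring B is centred at about (423,277), within 3 mm of the prediction. I'll correct by 9 mm in x and lower the cup.

Emit:
arm_command --series "5 7 0 0 255;0 0 15 0 255;0 0 15 0 255;0 0 15 0 255;0 0 10 0 255;0 0 5 0 255;0 0 0 0 255;0 0 0 0 255"

```text
time_s: 19.98
tool_pos: [0.6707, 0.1217, 0.0984]
tool_rot: [-179.9, 0.0, 55.0]
force: [-0.5, 0.5, -0.7]
grip_width: 0.0584
grasp_force: 14.9
```

Emit:
arm_command --series "0 0 6 0 255;0 0 4 0 255;0 0 3 0 255;0 0 0 0 255;0 0 0 0 255"

```text
time_s: 20.4
tool_pos: [0.6709, 0.1217, 0.0857]
tool_rot: [-180.0, 0.0, 55.0]
force: [0.2, 0.3, -0.9]
grip_width: 0.059
grasp_force: 14.9
```

Emit:
arm_command --series "0 0 0 0 0;0 0 0 0 0;0 0 0 0 0;0 0 0 0 0;0 0 0 0 0;0 0 0 0 0;0 0 -15 0 0;0 0 -25 0 0;0 0 -30 0 0;0 0 -35 0 0;0 0 -40 0 0;0 0 -40 0 0;0 0 -40 0 0;-25 -25 0 0 0;-25 -25 0 0 0;-25 -25 0 0 0;0 0 0 0 0;0 0 0 0 0"

```text
time_s: 21.9
tool_pos: [0.5656, 0.1024, 0.3122]
tool_rot: [179.8, 0.1, 55.0]
force: [0.4, -1.2, 0.4]
grip_width: 0.087
grasp_force: 0.0
```

Run:
```python
from h import *
o=telemetry.get_obs();print(o['time_s'],o['tool_pos'],o['tool_rot'],o['qpos'],o['grip_width'])
P=look("wrist","w8");T=look("top","t8")
m=np.zeros((600,800,3),np.uint8)
m[:,:420]=cv2.resize(cv2.imread("pics/w8_raw.png")[:262,:],(420,600))[:,:] if 0 else 0
m[:300,:400]=cv2.imread("pics/w8.png")[::2,::2];m[300:,:400]=0
m[:,400:]=cv2.resize(cv2.imread("pics/t8_raw.png")[100:280,180:300],(400,600));w=cv2.imread("pics/w8_raw.png")
m[300:,:400]=cv2.resize(w[0:230,100:407],(400,300));cv2.imwrite("pics/m8.png",m)
print(proj(P,[.670,.122,.136]),proj(P,[.670,.122,.042]))
```

```text
21.9 [0.56556909 0.10237364 0.31217732] [1.79800426e+02 1.49259265e-01 5.49602189e+01] [ 41.43505295  17.86078146 -67.49683433  84.23726951  16.71147139
  88.81528709 -60.44766361] 0.08701014606138102
[329.23080611 103.26301664] [314.47913806 102.43190751]
```

View pics/m8.png

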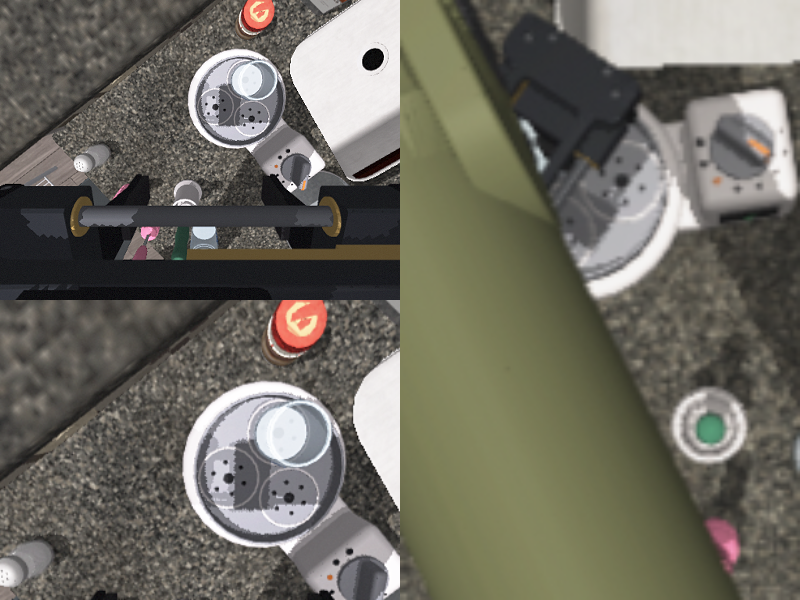

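The cup stands in ring B at (290,433) in the lower crop, and the brush is still upright. Next is the middle cup.

Emit:
arm_command --series "-15 0 0 0 0;-25 0 0 0 0;-25 0 0 0 0;-25 0 0 0 0;-25 0 0 0 0;-25 0 0 0 0;-25 -4 0 0 0;-25 0 0 0 0;-25 0 0 0 0;-25 0 0 0 0;-20 0 0 0 0;0 0 0 -0.12 0;0 0 0 -0.12 0;0 0 0 -0.109 0;0 0 30 0 0;0 0 30 0 0;0 0 20 0 0;0 0 0 0 0;0 0 0 0 0"

```text
time_s: 23.58
tool_pos: [0.415, -0.1067, 0.2314]
tool_rot: [-179.9, -0.1, 75.2]
force: [-0.1, 0.0, 1.2]
grip_width: 0.087
grasp_force: 0.0
```

```bash
cat >> h.py <<'E'
def cupfloor(nm,guess):
    o=telemetry.get_obs();print(o['time_s'],o['tool_pos'].round(4),o['tool_rot'].round(2),o['qpos'].round(0))
    P=look("wrist",nm);im=cv2.imread(f"pics/{nm}_raw.png")
    g=proj(P,[*guess,.006]);print("guess px floor",g.round(1),"mouth",proj(P,[*guess,.1]).round(1))
    for c,s in blobs(im,(0,0,190),(180,45,255),150):
        if np.hypot(*(np.array(c)-g))<70: print(c,s,plane(P,c[0],c[1],.006).round(4),"bbox mid",plane(P,s[0]+s[2]/2-.5,s[1]+s[3]/2-.5,.006).round(4))
    m=cv2.cvtColor(im,cv2.COLOR_BGR2GRAY)
    return P,im
E
python3 - <<'E'
from h import *
cupfloor("w9",(.413,-.108))
E
```

```text
23.5833 [ 0.415  -0.1067  0.2314] [-1.7992e+02 -8.0000e-02  7.5170e+01] [ 67. -11. -49. 110.  -9.  78.   6.]
guess px floor [261.6 164.2] mouth [261.2 183. ]
[257.3, 94.9] [244, 83, 30, 20, 229] [ 0.4305 -0.0215  0.006 ] bbox mid [ 0.4327 -0.0192  0.006 ]
[261.8, 172.7] [236, 148, 52, 63, 1592] [ 0.4103 -0.1194  0.006 ] bbox mid [ 0.4077 -0.1277  0.006 ]
```

Run:
```python
from h import *
P=pose("wrist");d=np.array([.259,.966]);n=np.array([.966,-.259])
for g in((.413,-.108),(.413,-.111)):
    g=np.array(g);print(g,[ (k,proj(P,[*(g+r*v),z]).round(1).tolist()) for k,r,v,z in(("mouth bot",-.0265,d,.1),("mouth in bot",-.024,d,.1),("disc top27",.027,d,.006),("disc top30",.03,d,.006),("mouthL",-.0265,n,.1),("mouthR",.0265,n,.1),("shoulder L",-.03,n,.08),("shR",.03,n,.08))])
g=cv2.cvtColor(cv2.imread("pics/w9_raw.png"),cv2.COLOR_BGR2GRAY)
print(g[135:225,262].tolist());print(g[183,225:300].tolist())
```

```text
[ 0.413 -0.108] [('mouth bot', [260.2, 206.5]), ('mouth in bot', [260.2, 204.3]), ('disc top27', [260.6, 143.5]), ('disc top30', [260.6, 141.2]), ('mouthL', [234.6, 182.4]), ('mouthR', [285.8, 182.4]), ('shoulder L', [233.0, 177.5]), ('shR', [287.6, 177.6])]
[ 0.413 -0.111] [('mouth bot', [261.0, 209.1]), ('mouth in bot', [261.0, 206.8]), ('disc top27', [261.2, 145.7]), ('disc top30', [261.2, 143.4]), ('mouthL', [235.4, 185.0]), ('mouthR', [286.5, 185.1]), ('shoulder L', [233.8, 180.1]), ('shR', [288.3, 180.1])]
[42, 24, 31, 37, 36, 36, 40, 48, 53, 60, 84, 98, 154, 239, 231, 230, 229, 228, 228, 228, 229, 232, 230, 234, 240, 244, 250, 243, 254, 248, 231, 233, 233, 232, 233, 232, 227, 230, 231, 230, 229, 230, 231, 231, 228, 228, 230, 230, 231, 231, 233, 235, 210, 86, 99, 112, 110, 112, 119, 117, 116, 120, 119, 116, 110, 108, 101, 112, 123, 132, 128, 150, 200, 190, 246, 247, 132, 67, 102, 110, 108, 110, 117, 134, 139, 133, 114, 112, 126, 145]
[62, 46, 46, 49, 41, 48, 59, 72, 92, 67, 115, 243, 249, 188, 104, 83, 91, 91, 90, 87, 88, 90, 88, 84, 103, 216, 231, 231, 229, 229, 229, 229, 227, 227, 227, 229, 229, 231, 229, 231, 230, 232, 232, 230, 234, 235, 236, 235, 239, 199, 126, 113, 119, 126, 129, 128, 126, 120, 111, 156, 197, 243, 211, 117, 65, 34, 49, 55, 48, 44, 41, 59, 71, 73, 71]
```

Emit:
arm_command --series "-6 0 20 0 0;0 0 30 0 0;0 0 30 0 0;0 0 30 0 0;0 0 30 0 0;0 0 20 0 0;0 0 15 0 0;0 0 7 0 0;0 0 0 0 0;0 0 0 0 0;0 0 0 0 255;0 0 0 0 255;0 0 0 0 255;0 0 0 0 255;0 0 0 0 255;0 0 0 0 255;0 0 0 0 255;0 0 0 0 255;0 0 0 0 255"

```text
time_s: 25.22
tool_pos: [0.4126, -0.1135, 0.0493]
tool_rot: [-180.0, 0.0, 75.0]
force: [-2.2, 0.4, 4.7]
grip_width: 0.0581
grasp_force: 15.0
```

Emit:
arm_command --series "0 0 -10 0 255;0 0 -25 0 255;0 0 -30 0 255;0 0 -30 0 255;0 0 -30 0 255;0 0 -30 0 255;0 0 -15 0 255;3 11 0 0 255;6 22 0 0 255;6 22 0 0 255;6 22 0 0 255;6 22 0 0 255;6 22 0 0 255;6 22 0 0 255;6 22 0 0 255;3 13 0 0 255;0 0 0 0 255"

```text
time_s: 26.63
tool_pos: [0.5988, -0.1124, 0.2183]
tool_rot: [-179.9, -0.2, 75.1]
force: [-1.3, -1.3, -1.3]
grip_width: 0.0586
grasp_force: 15.0
```

Emit:
arm_command --series "12 -3 0 0 255;24 -6.5 0 0 255;24 -6.5 0 0 255;24 -6.5 0 0 255;24 -6.5 0 0 255;24 -6.5 0 0 255;24 -6.5 0 0 255;24 -6.5 0 0 255;24 -6.5 0 0 255;15 -4 0 0 255;0 0 0 0.12 255;0 0 0 0.12 255;0 0 0 0.109 255;0 0 0 0 255;0 0 0 0 255;0 0 0 0 255"

```text
time_s: 27.97
tool_pos: [0.5959, 0.114, 0.2191]
tool_rot: [-180.0, 0.1, 55.2]
force: [0.9, 0.1, -0.5]
grip_width: 0.0584
grasp_force: 15.0
```

Emit:
arm_command --series "0 0 20 0 255;0 0 25 0 255;0 0 25 0 255;0 0 20 0 255;0 0 15 0 255;0 0 12 0 255;0 0 8 0 255;0 0 5 0 255;0 0 3 0 255;0 0 0 0 255;0 0 0 0 255"

```text
time_s: 28.88
tool_pos: [0.597, 0.114, 0.0865]
tool_rot: [180.0, -0.0, 55.0]
force: [0.8, -0.7, -0.0]
grip_width: 0.0584
grasp_force: 15.0
```

Emit:
arm_command --series "0 0 0.5 0 35;0 0 0 0 35;0 0 0 0 35;0 0 0 0 35;0 0 0 0 35;0 0 0 0 35;0 0 -15 0 35;0 0 -25 0 35;0 0 -30 0 35;0 0 -35 0 0;0 0 -40 0 0;0 0 -40 0 0;0 0 -40 0 0;0 0 0 0 0"

```text
time_s: 30.05
tool_pos: [0.5995, 0.1161, 0.3203]
tool_rot: [179.5, -0.5, 55.1]
force: [-0.1, 0.7, -0.1]
grip_width: 0.0863
grasp_force: 0.0
```

Emit:
arm_command --series "-13 1.5 0 0 0;-25 3 0 0 0;-25 3 0 0 0;-25 3 0 0 0;-25 3 0 0 0;-25 3 0 0 0;-25 3 0 0 0;-25 3 0 0 0;-25 3 0 0 0;-25 3 0 0 0;-25 3 0 0 0;-25 3 0 0 0;-25 3 0 0 0;-25 3 0 0 0;-25 3 0 0 0;-25 3 0 0 0;0 0 0 0 0"

```text
time_s: 31.47
tool_pos: [0.4095, -0.2357, 0.311]
tool_rot: [180.0, 0.2, 54.6]
force: [-0.6, 0.3, -0.2]
grip_width: 0.0871
grasp_force: 0.0
```

Emit:
arm_command --series "0 0 0 -0.1222 0;0 0 0 -0.1222 0;0 0 20 -0.1222 0;0 0 30 -0.1222 0;0 0 30 -0.1222 0;0 0 0 0 0;0 0 0 0 0;0 0 0 0 0"

```text
time_s: 32.13
tool_pos: [0.4134, -0.2308, 0.2325]
tool_rot: [179.9, 0.1, 89.9]
force: [-0.7, -0.7, -0.6]
grip_width: 0.0868
grasp_force: 0.0
```

Run:
```python
from h import *
P,im=cupfloor("w10",(.413,-.231))
look("top","t10")
t=cv2.imread("pics/t10_raw.png")
m=np.zeros((600,800,3),np.uint8);m[:,:400]=cv2.resize(t[100:280,180:300],(400,600));m[:350,400:]=cv2.resize(im[70:260,150:367],(400,350));cv2.imwrite("pics/m10.png",m)
for g in((.413,-.231),(.413,-.234)):
    g=np.array(g);print([(k,proj(P,[g[0],g[1]+r,z]).round(1).tolist()) for k,r,z in(("mouth bot",-.0265,.1),("foot top",.03,.015))],proj(P,[g[0]-.0265,g[1],.1]),proj(P,[g[0]+.0265,g[1],.1]))
```

```text
32.1333 [ 0.4134 -0.2308  0.2325] [1.7993e+02 9.0000e-02 8.9900e+01] [ 66.  -3. -39. 105.  -2.  77.  28.]
guess px floor [262.2 162.4] mouth [262.2 180.9]
[261.3, 168.8] [235, 143, 52, 63, 1584] [ 0.4118 -0.2398  0.006 ] bbox mid [ 0.4107 -0.247   0.006 ]
[('mouth bot', [262.3, 205.0]), ('foot top', [262.1, 140.7])] [236.54786304 180.92153958] [287.85060198 180.77878888]
[('mouth bot', [262.3, 207.7]), ('foot top', [262.1, 143.1])] [236.62979548 183.7166964 ] [287.7848868  183.57385204]
```

View pics/m10.png

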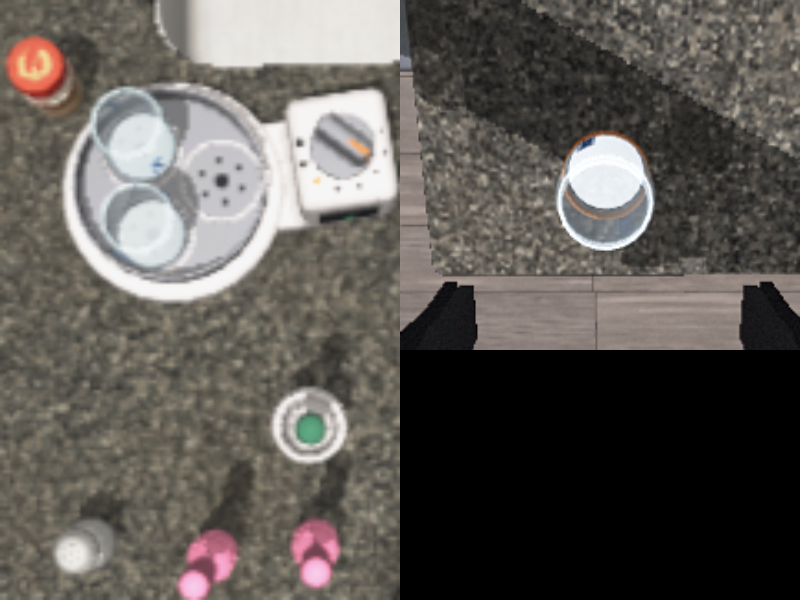

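Both rinsed cups are in their rings, at (130,130) and (145,225), and ring C at (220,180) is free. The banded cup's mouth is at (605,205).

Emit:
arm_command --series "-1 0 20 0 0;0 0 30 0 0;0 0 30 0 0;0 0 30 0 0;0 0 30 0 0;0 0 20 0 0;0 0 15 0 0;0 0 8 0 0;0 0 0 0 0;0 0 0 0 0;0 0 0 0 255;0 0 0 0 255;0 0 0 0 255;0 0 0 0 255;0 0 0 0 255;0 0 0 0 255;0 0 0 0 255;0 0 0 0 255;0 0 0 0 255"

```text
time_s: 33.82
tool_pos: [0.4123, -0.232, 0.0479]
tool_rot: [-180.0, 0.0, 90.0]
force: [-1.4, -0.3, 4.9]
grip_width: 0.0594
grasp_force: 15.0
```

Emit:
arm_command --series "0 0 -10 0 255;0 0 -25 0 255;0 0 -30 0 255;0 0 -30 0 255;0 0 -30 0 255;0 0 -30 0 255;0 0 -25 0 255;12 10 0 0 255;24 20 0 0 255;24 20 0 0 255;24 20 0 0 255;24 20 0 0 255;24 20 0 0 255;24 20 0 0 255;24 20 0 0 255;24 20 0 0 255;24 20 0 0 255;24 20 0 0 255;0 0 0 0 255"

```text
time_s: 35.4
tool_pos: [0.6237, 0.0281, 0.227]
tool_rot: [-180.0, -0.4, 90.5]
force: [-0.2, 0.2, -0.2]
grip_width: 0.0592
grasp_force: 15.0
```

Emit:
arm_command --series "22 12 0 0 255;14 8 0 0 255;0 0 0 -0.08 255;0 0 0 -0.077 255;0 0 0 0 255;0 0 0 0 255;0 0 0 0 255"

```text
time_s: 35.98
tool_pos: [0.642, 0.0559, 0.2273]
tool_rot: [-179.9, 0.0, 98.9]
force: [0.5, -0.3, -1.1]
grip_width: 0.0592
grasp_force: 15.0
```

Emit:
arm_command --series "0 0 20 0 255;0 0 25 0 255;0 0 25 0 255;0 0 25 0 255;0 0 15 0 255;0 0 12 0 255;0 0 10 0 255;0 0 6 0 255;0 0 4 0 255;0 0 0 0 255;0 0 0 0 255"

```text
time_s: 36.9
tool_pos: [0.6426, 0.0566, 0.086]
tool_rot: [180.0, 0.0, 99.0]
force: [1.2, -0.0, -1.1]
grip_width: 0.0594
grasp_force: 15.0
```

Emit:
arm_command --series "0 0 1 0 255;0 0 0 0 255;0 0 0 0 0;0 0 0 0 0;0 0 0 0 0;0 0 0 0 0;0 0 0 0 0;0 0 0 0 0;0 0 0 0 0;0 0 -15 0 0;0 0 -25 0 0;0 0 -30 0 0;0 0 -35 0 0;0 0 -40 0 0;0 0 -40 0 0;0 0 -40 0 0;0 0 0 0 0"

```text
time_s: 38.32
tool_pos: [0.645, 0.0584, 0.3199]
tool_rot: [179.2, 0.0, 99.0]
force: [-0.0, 1.0, -0.3]
grip_width: 0.0868
grasp_force: 0.0
```

Emit:
arm_command --series "0 0 0 0.08 0;0 0 0 0.077 0;-15 0 0 0 0;-28 1 0 0 0;-28 1 0 0 0;-28 1 0 0 0;-28 1 0 0 0;-28 1 0 0 0;-28 1 0 0 0;-28 1 0 0 0;-28 0 0 0 0;-28 0 0 0 0;0 0 0 0 0;0 0 0 0 0;0 0 0 0 0"

```text
time_s: 39.57
tool_pos: [0.6491, -0.2107, 0.3096]
tool_rot: [-180.0, -0.0, 90.1]
force: [-0.2, 0.8, -0.3]
grip_width: 0.0869
grasp_force: 0.0
```

Run:
```python
from h import *
o=telemetry.get_obs();print(o['time_s'],o['tool_pos'],o['tool_rot'],o['qpos'])
P=look("wrist","w11",(130,60,386,252));T=look("top","t11");S=look("scene","s11")
print(proj(P,[.652,-.209,.154]))
w=cv2.imread("pics/w11.png");t=cv2.imread("pics/t11_raw.png")
m=np.zeros((600,800,3),np.uint8);m[:300,:400]=w[::2,::2];m[:300,400:]=cv2.resize(t[100:190,190:310],(400,300));m[300:,:400]=cv2.resize(cv2.imread("pics/s11_raw.png")[180:270,150:270],(400,300));m[300:,400:]=cv2.resize(cv2.imread("pics/w11_raw.png")[0:192,256:512],(400,300));cv2.imwrite("pics/m11.png",m)
```

```text
39.5667 [ 0.64909851 -0.2107307   0.30956661] [-1.79961688e+02 -3.33817920e-02  9.00887695e+01] [ 46.53208888  27.66833874 -47.13050666  68.22418556  19.87875571
  92.05671172   3.69569725]
[265.43173172 173.94592633]
```

View pics/m11.png

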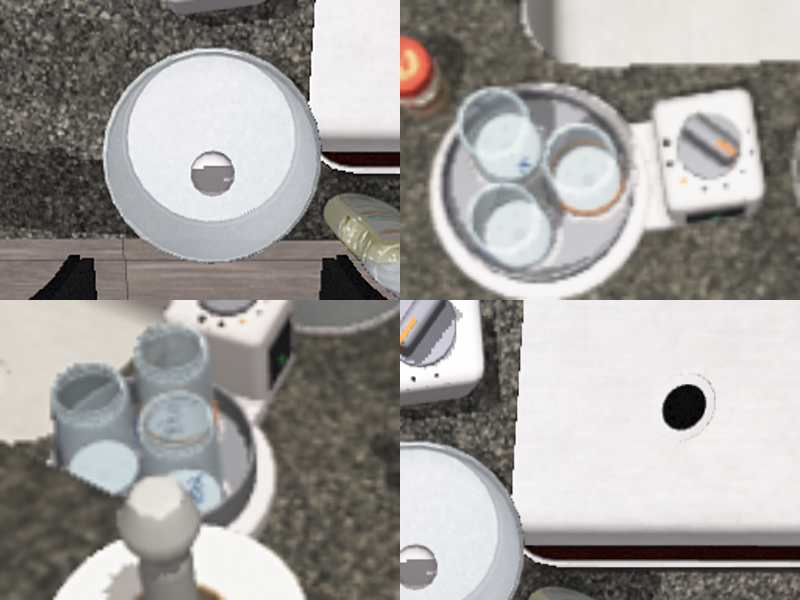

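All three cups are upright in their rings. The knob is at (212,173) in the wrist crop, raw about (266,170.7).

Run:
```python
from h import *
P=pose("wrist");T=pose("top")
print(plane(P,130+212.5/1.5625,60+173/1.5625,.154))
im=cv2.imread("pics/t0.png") if 0 else cv2.imread("pics/t11_raw.png")
# cups, tray in top view crop m11 top-right: scale 3.333, offset (190,100)
for nm,u,z in(("tray wall top ctr",(540,190),.064),("base outer ctr",(543,190),.03)): print(nm,plane(T,190+(u[0]-400)/3.333,100+u[1]/3.333,z).round(4))
print("rim proj",[((proj(T,[.6357+.094*np.cos(a),.0973+.094*np.sin(a),.03])-[190,100])*3.333+[400,0]).round(0).tolist() for a in np.arange(4)*np.pi/2])
```

```text
[ 0.65304461 -0.20370808  0.154     ]
tray wall top ctr [0.6294 0.0928 0.064 ]
base outer ctr [0.6352 0.0939 0.03  ]
rim proj [[537.0, 80.0], [428.0, 192.0], [540.0, 301.0], [651.0, 187.0]]
```

Run:
```python
from h import *
P=pose("wrist");f=lambda u,v,z:plane(P,130+u/1.5625,60+v/1.5625,z).round(4)
print("z.12 bottom/top edges",f(212,262,.12),f(212,48,.12),"L/R",f(104,155,.12),f(321,155,.12))
print("z0 top edge",f(212,48,0.0))
T=pose("top");im=cv2.imread("pics/top0.png");k=.64
print("top cover ring z.12 L/R/T/B",[plane(T,u*k,v*k,.12).round(4).tolist() for u,v in((482,228),(594,225),(538,173),(538,283))])
t=cv2.imread("pics/t11_raw.png");g=cv2.cvtColor(t,cv2.COLOR_BGR2GRAY);print(g[120:160,345:360].max())
```

```text
z.12 bottom/top edges [ 0.6535 -0.2873  0.12  ] [ 0.6525 -0.1191  0.12  ] L/R [ 0.5696 -0.1977  0.12  ] [ 0.7372 -0.1972  0.12  ]
z0 top edge [ 0.6537 -0.1156  0.    ]
top cover ring z.12 L/R/T/B [[0.6435, -0.1093, 0.12], [0.6439, -0.2912, 0.12], [0.7327, -0.2038, 0.12], [0.5512, -0.1969, 0.12]]
230
```

Emit:
arm_command --series "7 4 15 0 0;0 0 25 0 0;0 0 25 0 0;0 0 25 0 0;0 0 25 0 0;0 0 25 0 0;0 0 20 0 0;0 0 12 0 0;0 0 10 0 0;0 0 0 0 0;0 0 0 0 0"

```text
time_s: 40.63
tool_pos: [0.6536, -0.2032, 0.1279]
tool_rot: [-180.0, 0.0, 90.1]
force: [0.6, -0.1, 0.1]
grip_width: 0.087
grasp_force: 0.0
```

Emit:
arm_command --series "0 0 0 0 255;0 0 0 0 255;0 0 0 0 255;0 0 0 0 255;0 0 0 0 255;0 0 0 0 255;0 0 0 0 255;0 0 0 0 255;0 0 0 0 255;0 0 0 0 255;0 0 0 0 255;0 0 0 0 255;0 0 0 0 255;0 0 0 0 255;0 0 0 0 255" --squeeze 40

```text
time_s: 41.88
tool_pos: [0.6531, -0.2036, 0.1273]
tool_rot: [-179.9, 0.0, 90.0]
force: [-1.0, -0.0, -0.4]
grip_width: 0.0305
grasp_force: 40.0
```

Emit:
arm_command --series "0 0 -5 0 255;0 0 -15 0 255;0 0 -20 0 255;0 0 -25 0 255;0 0 -25 0 255;0 0 -25 0 255;0 0 -25 0 255;0 0 -25 0 255;0 0 -20 0 255;8 0 0 0 255;16 -1 0 0 255;20 -1 0 0 255;20 -1 0 0 255;20 -1 0 0 255;20 -1 0 0 255;20 -1 0 0 255;20 -1 0 0 255;20 -1 0 0 255;0 0 0 0 255"

```text
time_s: 43.47
tool_pos: [0.6434, -0.0309, 0.3113]
tool_rot: [-179.8, -0.2, 90.6]
force: [-0.8, 1.9, -2.0]
grip_width: 0.0301
grasp_force: 40.0
```

Emit:
arm_command --series "20 -1 0 0 255;20 -1 0 0 255;20 -1 0 0 255;20 -1 0 0 255;20 -1 0 0 255;20 -1 0 0 255;10 -1 0 0 255;7 -1 0 0 255;0 0 0 0 255;0 0 0 0 255;0 0 0 0 255;0 0 0 0 255;0 0 0 0 255"

```text
time_s: 44.55
tool_pos: [0.6375, 0.096, 0.3121]
tool_rot: [-179.9, 0.0, 89.9]
force: [-0.3, -0.1, -2.1]
grip_width: 0.0301
grasp_force: 40.0
```

Run:
```python
from h import *
o=telemetry.get_obs();print(o['time_s'],o['tool_pos'],o['tool_rot'],o['grip_width'],o['force'])
T=look("top","t12");S=look("scene","s12",(130,90,290,210));P=look("wrist","w12")
w=cv2.imread("pics/w12.png");m=np.zeros((600,800,3),np.uint8);m[:300,:400]=w[::2,::2];m[300:,:400]=cv2.imread("pics/s12.png")[::2,::2];m[:300,400:]=cv2.resize(cv2.imread("pics/t12_raw.png")[90:210,170:330],(400,300));cv2.imwrite("pics/m12.png",m)
```

```text
44.55 [0.63750879 0.09599091 0.31214243] [-1.79948545e+02  3.89172874e-02  8.99152862e+01] 0.030098929931824444 [-0.32552507 -0.12106068 -2.05161634]
```

View pics/m12.png

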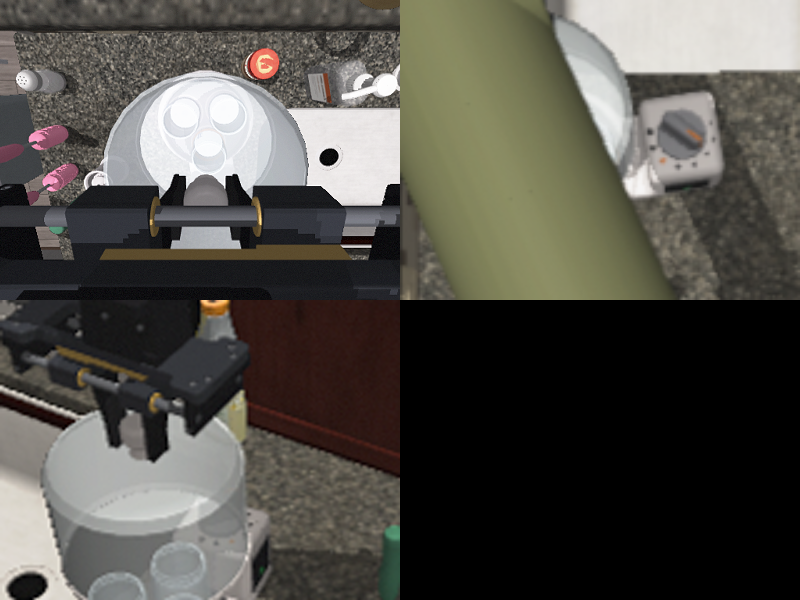

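The cover hangs level above the three cups. I'll lower it in stages.

Emit:
arm_command --series "1 -2 0 0 255;0 0 15 0 255;0 0 20 0 255;0 0 20 0 255;0 0 20 0 255;0 0 15 0 255;0 0 10 0 255;0 0 0 0 255;0 0 0 0 255"

```text
time_s: 45.45
tool_pos: [0.6351, 0.0984, 0.2124]
tool_rot: [-179.9, 0.0, 90.0]
force: [-0.7, 0.1, -1.4]
grip_width: 0.0301
grasp_force: 40.0
```

Emit:
arm_command --series "0 0 8 0 255;0 0 8 0 255;0 0 8 0 255;0 0 0 0 255;0 0 0 0 255"

```text
time_s: 45.87
tool_pos: [0.6348, 0.0984, 0.1876]
tool_rot: [-179.9, 0.0, 90.0]
force: [0.5, 0.4, -1.6]
grip_width: 0.0307
grasp_force: 40.0
```

Emit:
arm_command --series "-1 1 8 0 255;0 0 8 0 255;0 0 6 0 255;0 0 4 0 255;0 0 2 0 255;0 0 0 0 255;0 0 1 0 255;0 0 0 0 255;0 0 0 0 255"

```text
time_s: 46.62
tool_pos: [0.6362, 0.0975, 0.1595]
tool_rot: [-180.0, 0.0, 90.0]
force: [0.2, 1.1, -1.5]
grip_width: 0.0304
grasp_force: 40.0
```

Emit:
arm_command --series "0 0 1.5 0 255;0 0 1 0 255;0 0 0 0 255;0 0 0 0 255"

```text
time_s: 46.95
tool_pos: [0.6365, 0.0982, 0.1575]
tool_rot: [180.0, -0.0, 90.1]
force: [0.9, 1.8, 1.1]
grip_width: 0.0302
grasp_force: 40.0
```

Emit:
arm_command --series "0 0 0 0 130;0 0 0 0 100;0 0 0 0 100;0 0 0 0 100;0 0 0 0 100;0 0 0 0 100;0 0 -10 0 100;0 0 -20 0 100;0 0 -25 0 100;0 0 -30 0 100;0 0 -30 0 100;-20 2 -10 0 100;-25 2 0 0 100;-25 2 0 0 100;-25 2 0 0 100;-25 2 0 0 100;-20 2 0 0 100;0 0 0 0 100;0 0 0 0 100"

```text
time_s: 48.53
tool_pos: [0.6484, -0.0442, 0.2822]
tool_rot: [-180.0, 0.0, 89.9]
force: [-0.6, 0.8, 0.5]
grip_width: 0.0526
grasp_force: 0.0
```

Run:
```python
from h import *
o=telemetry.get_obs();print(o['time_s'],o['tool_pos'],o['tool_rot'],o['grip_width'],o['qpos'])
P=look("wrist","w13");S=look("scene","s13",(130,90,290,210))
w=cv2.imread("pics/w13_raw.png");m=np.zeros((600,800,3),np.uint8);m[:300,:400]=cv2.resize(w,(400,300));m[300:,:400]=cv2.imread("pics/s13.png")[::2,::2]
m[:400,400:]=cv2.resize(w[100:260,182:342],(400,400));cv2.imwrite("pics/m13.png",m)
print(blobs(w,(5,120,120),(20,255,255),4));print("dial guess",proj(P,[.650,-.043,.135]))
```

```text
48.5333 [ 0.64835338 -0.04424017  0.28217366] [-1.79961208e+02  9.92747946e-03  8.98529146e+01] 0.05264565990083832 [ 37.54796618  24.31351732 -50.1512536   76.39732173  18.44660313
  87.62750852 -10.91880827]
[([245.7, 151.9], [244, 150, 5, 4, 14]), ([260.4, 188.2], [256, 182, 10, 12, 36]), ([369.9, 269.4], [363, 255, 12, 33, 140]), ([153.4, 285.5], [151, 268, 7, 33, 100])]
dial guess [264.3315985  176.13592631]
```

View pics/m13.png

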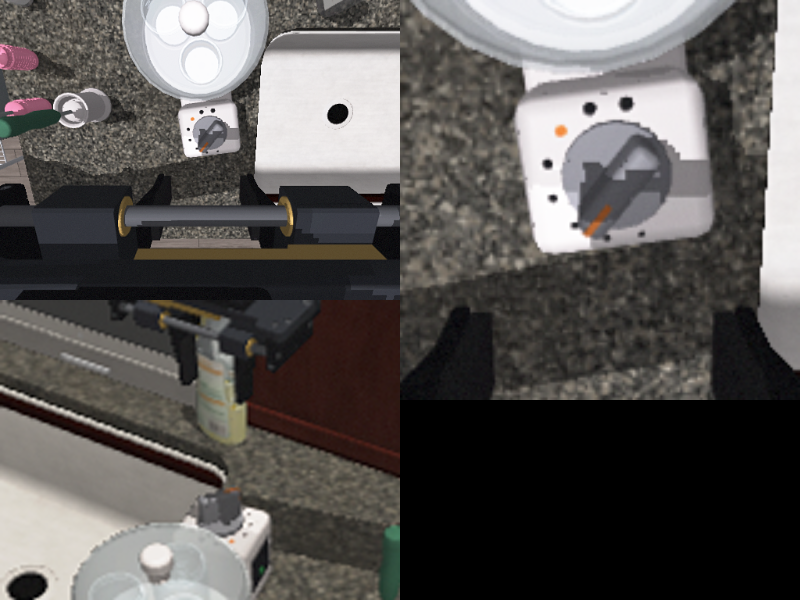

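The cover is seated. The dial's bar runs from the pointer at (590,232) to (645,143). The pointer covers the third dot, and the orange sixth dot is at (560,131), 90° further clockwise.

Run:
```python
from h import *
P=pose("wrist");f=lambda u,v,z:plane(P,182+(u-400)/2.5,100+v/2.5,z)
d=np.array([f(u,v,.1)[:2] for u,v in((640,235),(607,238),(553,198),(547,164),(560,131),(589,108),(626,104))])
A=np.c_[2*d,np.ones(7)];s=np.linalg.lstsq(A,(d**2).sum(1),rcond=None)[0];c=s[:2];print("ctr",c,"r",np.sqrt(s[2]+c@c))
print(np.degrees(np.arctan2(*(d-c).T[::-1])).round(1))
for z in (.13,.14,.15):
    a=f(590,232,z);b=f(645,143,z);print(z,a.round(4),b.round(4),"len",np.linalg.norm(a-b).round(4),"mid",((a+b)/2).round(4),"ang",np.degrees(np.arctan2(*(a-b)[1::-1])).round(1))
```

```text
ctr [ 0.65509801 -0.03980043] r 0.03317650536044121
[ -69.3  -97.5 -157.6  172.8  143.1  112.8   82.6]
0.13 [ 0.6429 -0.0601  0.13  ] [ 0.6667 -0.0199  0.13  ] len 0.0467 mid [ 0.6548 -0.04    0.13  ] ang -120.6
0.14 [ 0.6431 -0.057   0.14  ] [ 0.6661 -0.018   0.14  ] len 0.0452 mid [ 0.6546 -0.0375  0.14  ] ang -120.6
0.15 [ 0.6432 -0.0538  0.15  ] [ 0.6655 -0.0162  0.15  ] len 0.0438 mid [ 0.6544 -0.035   0.15  ] ang -120.6
```

Emit:
arm_command --series "4.5 6.5 0 -0.1244 138;0 0 0 -0.1244 138;0 0 0 -0.1244 138;0 0 0 -0.1244 138;0 0 0 -0.1244 138;0 0 0 -0.1244 138;0 0 0 -0.1244 138;0 0 0 -0.1244 138;0 0 0 -0.1244 138;0 0 0 -0.1244 138;0 0 0 -0.1244 138;0 0 0 -0.1244 138;0 0 0 -0.1244 138;0 0 0 -0.1244 138;0 0 0 -0.1244 138;0 0 0 -0.1244 138;0 0 0 -0.1244 138;0 0 0 -0.1244 138;0 0 0 -0.1244 138;0 0 0 -0.1244 138"

```text
time_s: 50.3
tool_pos: [0.6546, -0.0359, 0.2824]
tool_rot: [180.0, 0.0, -126.9]
force: [-0.4, -0.3, 0.5]
grip_width: 0.0399
grasp_force: 0.0
```

Emit:
arm_command --series "0 0 25 0 138;0 0 25 0 138;0 0 25 0 138;0 0 15 0 138;0 0 0 0 138;0 0 0 0 138;0 0 0 0 138"

```text
time_s: 50.88
tool_pos: [0.6554, -0.0371, 0.1936]
tool_rot: [-179.9, 0.1, -127.4]
force: [-0.2, 0.5, 0.4]
grip_width: 0.0398
grasp_force: 0.0
```

Run:
```python
from h import *
o=telemetry.get_obs();print(o['time_s'],o['tool_pos'],o['tool_rot'],o['grip_width'],o['qpos'])
P=look("wrist","w14");w=cv2.imread("pics/w14_raw.png")
print(blobs(w,(5,100,100),(22,255,255),4));print("axis",[proj(P,[.655,-.0395,z]).round(1).tolist() for z in(.105,.137)])
for a in(-127.5,-121): print(proj(P,[.655+.018*np.cos(np.radians(a)),-.0395+.018*np.sin(np.radians(a)),.137]))
```

```text
50.8833 [ 0.65542451 -0.03712767  0.1935742 ] [-1.79944791e+02  5.84579325e-02 -1.27366766e+02] 0.039800068733710246 [ 48.90733955  39.42081504 -73.42574412  82.7487333   37.65966915
  85.20781978 118.98242408]
[([259.6, 170.2], [258, 166, 4, 9, 34]), ([259.5, 187.0], [258, 177, 4, 21, 84]), ([296.5, 188.5], [294, 186, 6, 6, 32]), ([348.2, 278.9], [344, 252, 8, 50, 167]), ([176.9, 278.2], [174, 254, 8, 48, 157]), ([349.1, 316.3], [346, 314, 7, 7, 16]), ([395.5, 314.5], [394, 314, 4, 2, 6]), ([161.4, 319.2], [160, 319, 4, 2, 5]), ([196.0, 319.0], [193, 319, 7, 1, 7]), ([327.0, 319.0], [325, 319, 5, 1, 5])]
axis [[261.9, 192.7], [261.7, 204.8]]
[261.71163964 182.73717804]
[259.05815041 182.87670309]
```

Emit:
arm_command --series "2 -1.5 15 0 138;0 0 20 0 138;0 0 15 0 138;0 0 10 0 138;0 0 8 0 138;0 0 6 0 138;0 0 4 0 138;0 0 0 0 138;0 0 0 0 138"

```text
time_s: 51.68
tool_pos: [0.6549, -0.0404, 0.1142]
tool_rot: [180.0, -0.0, -127.4]
force: [0.3, 0.4, -0.5]
grip_width: 0.0399
grasp_force: 0.0
```

Emit:
arm_command --series "0 0 0 0 255;0 0 0 0 255;0 0 0 0 255;0 0 0 0 255;0 0 0 0 255;0 0 0 0 255;0 0 0 0 255;0 0 0 0 255;0 0 0 0 255" --squeeze 40

```text
time_s: 52.43
tool_pos: [0.6554, -0.0411, 0.1141]
tool_rot: [-179.9, -0.0, -127.4]
force: [3.3, -1.9, -0.5]
grip_width: 0.0136
grasp_force: 40.0
```

Emit:
arm_command --series "0 0 0 0.0982 255;0 0 0 0.0982 255;0 0 0 0.0982 255;0 0 0 0.0982 255;0 0 0 0.0982 255;0 0 0 0.0982 255;0 0 0 0.0982 255;0 0 0 0.0982 255;0 0 0 0.0982 255;0 0 0 0.0982 255;0 0 0 0.0982 255;0 0 0 0.0982 255;0 0 0 0.0982 255;0 0 0 0.0982 255;0 0 0 0.0982 255;0 0 0 0.0982 255;0 0 0 0 255;0 0 0 0 255;0 0 0 0 255;0 0 0 0 255"

```text
time_s: 54.1
tool_pos: [0.6556, -0.0424, 0.1141]
tool_rot: [-179.9, 0.2, 142.5]
force: [4.7, -3.2, -0.5]
grip_width: 0.0138
grasp_force: 40.0
```

Now release, lift and check.

Emit:
arm_command --series "0 0 0 0 138;0 0 0 0 138;0 0 0 0 138;0 0 0 0 138;0 0 0 0 138;0 0 0 0 138;0 0 -10 0 138;0 0 -20 0 138;0 0 -30 0 138;0 0 -35 0 138;0 0 -35 0 138;0 0 -35 0 138;0 0 -10 0 138;0 0 0 0 138;0 0 0 0 138"

```text
time_s: 55.35
tool_pos: [0.6548, -0.0403, 0.2892]
tool_rot: [-180.0, 0.0, 142.6]
force: [0.1, 0.6, -0.8]
grip_width: 0.0398
grasp_force: 0.0
```

Run:
```python
from h import *
o=telemetry.get_obs();print(o['time_s'],o['tool_pos'],o['tool_rot'],o['grip_width'],o['force'])
P=look("wrist","w15");w=cv2.imread("pics/w15_raw.png")
S=look("scene","s15");s=cv2.imread("pics/s15_raw.png");print(blobs(w,(5,100,100),(22,255,255),4))
f=[b[0] for b in blobs(w,(5,100,100),(22,255,255),4)]
for u in f[:6]:
    for z in(.1,.137):
        q=plane(P,*u,z)[:2]-[.655,-.0398];print(u,z,q.round(4),np.degrees(np.arctan2(q[1],q[0])).round(1))
m=np.zeros((600,800,3),np.uint8);m[:300,:400]=cv2.resize(w,(400,300));m[300:,:400]=cv2.resize(s[90:210,130:290],(400,300));m[300:,400:]=cv2.resize(s[120:240,200:360],(400,300));m[:300,400:]=cv2.resize(w[90:240,162:362],(400,300));cv2.imwrite("pics/m15.png",m)
```

```text
55.35 [ 0.65479523 -0.04033271  0.28922138] [-1.79976281e+02  2.26297426e-02  1.42577660e+02] 0.03984652917078427 [ 0.07757905  0.61009416 -0.83056629]
[([473.9, 85.8], [461, 77, 26, 22, 77]), ([473.2, 84.8], [472, 84, 5, 4, 8]), ([479.4, 88.9], [478, 85, 4, 9, 10]), ([471.1, 96.3], [465, 89, 10, 17, 51]), ([461.6, 101.1], [460, 99, 5, 5, 7]), ([261.6, 142.9], [260, 141, 4, 5, 17]), ([261.2, 155.2], [260, 153, 3, 5, 12]), ([261.0, 166.2], [260, 159, 3, 15, 44]), ([479.2, 178.2], [461, 166, 34, 27, 252]), ([462.5, 195.5], [462, 195, 2, 2, 4]), ([466.1, 195.8], [465, 195, 4, 3, 9]), ([5.7, 228.8], [0, 217, 18, 21, 186]), ([40.2, 257.3], [34, 248, 16, 15, 96]), ([177.3, 278.3], [174, 252, 9, 51, 198]), ([347.3, 278.8], [342, 252, 10, 51, 245]), ([338.9, 258.7], [336, 254, 5, 9, 19]), ([56.4, 298.2], [45, 289, 25, 24, 383]), ([340.0, 292.0], [340, 290, 1, 5, 5]), ([353.4, 319.4], [342, 313, 21, 19, 213]), ([384.3, 317.8], [365, 313, 33, 18, 286]), ([420.5, 317.6], [401, 313, 34, 17, 256]), ([442.0, 315.8], [437, 313, 9, 9, 40]), ([452.8, 317.5], [446, 313, 13, 12, 60]), ([152.7, 321.8], 
[... 417 characters left out ...]
, 11, 62]), ([287.9, 320.1], [287, 319, 3, 4, 9]), ([298.4, 321.3], [296, 319, 6, 8, 27]), ([309.1, 322.2], [305, 319, 9, 11, 51]), ([324.4, 319.8], [324, 319, 2, 3, 5]), ([335.2, 320.6], [333, 319, 6, 6, 20])]
[473.9, 85.8] 0.1 [0.0678 0.245 ] 74.5
[473.9, 85.8] 0.137 [0.0539 0.2242] 76.5
[473.2, 84.8] 0.1 [0.0663 0.2448] 74.8
[473.2, 84.8] 0.137 [0.0526 0.2241] 76.8
[479.4, 88.9] 0.1 [0.0746 0.2484] 73.3
[479.4, 88.9] 0.137 [0.06   0.2273] 75.2
[471.1, 96.3] 0.1 [0.0762 0.2375] 72.2
[471.1, 96.3] 0.137 [0.0614 0.2175] 74.2
[461.6, 101.1] 0.1 [0.0744 0.2266] 71.8
[461.6, 101.1] 0.137 [0.0598 0.2078] 73.9
[261.6, 142.9] 0.1 [-0.0264  0.017 ] 147.1
[261.6, 142.9] 0.137 [-0.0303  0.0203] 146.2
```

View pics/m15.png

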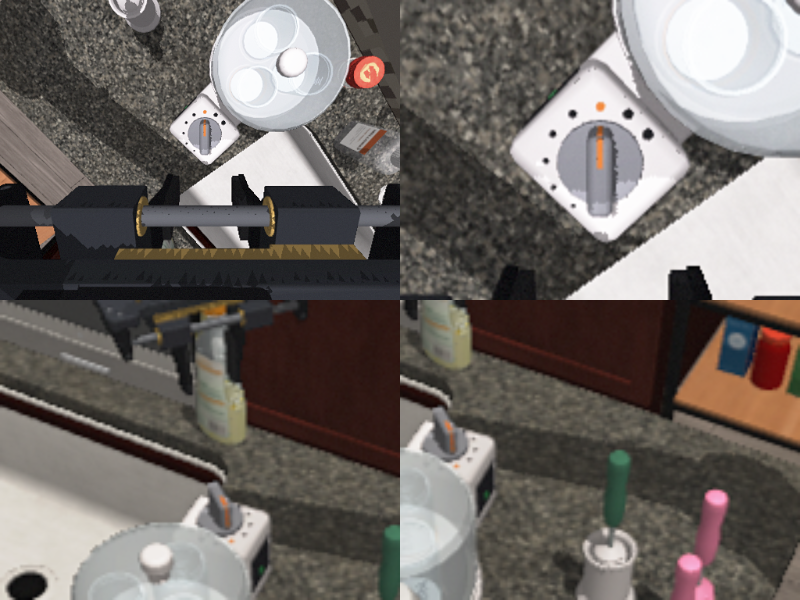

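The dial's orange line at (600,150) points straight at the orange dot at (600,105). The cover is seated, the brush is upright at (615,500), and the arm is clear.

```bash
python3 -c "
from cell import env
print(env.sign_off())"
```

```text
the job is handed in; nothing more can be done
None
```

The job is handed in: I scrubbed the banded cup with three strokes and put the brush back upright in its stand; all three cups are on the tray under the cover, and the dial is at the orange dot (no verdict came back).

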